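# Build up a stirrer shaft and show it to the inspection camera

## Task

Build up the small steel stirrer shaft that stands in the aluminium block: slide the long plastic spacer sleeve down over it until it sits on the shaft's collar, then the bladed turbine, hub upward as it lies, until it sits on the sleeve. Then lift the assembled shaft out of the block by its bare upper end and hold it still in the air for the inspection camera: the turbine's blades in the middle of the picture at the camera's working distance (105 mm before the lens), the shaft standing upright in the picture and square to the line of sight, so leaning just as the camera head looks down. The program finishes while the shaft is still held there; leave the short sleeve and the other things on the bench where they are.

Things in the scene. Friction and masses are not known exactly. Their poses are not given: they have to be found in the camera images.
- block: assembly block, bare aluminium, 72 x 72 x 30 mm, fixed to the bench during a run; origin at the centre of its underside, z up. In the middle of its top is a round blind hole, 16 mm wide and 25 mm deep, in which the shaft's foot stands loosely.
- shaft: steel stirrer shaft, 0.14 kg, upright in the block. Origin on its axis on top of its stop collar (the seat); z up the shaft. 14 mm thick, round, 94 mm from seat to tip, the last 8 mm tapering to 7 mm. Collar 36 mm wide, 5 mm thick, rests on the block (seat 35 mm above the bench); below it a 24 mm foot in the hole. With sleeve and turbine home, 34 mm of bare upper end remain to grip.
- shaft_tip (a point): the tip of the shaft, on its axis, 94 mm above its origin
- long_sleeve: the long spacer sleeve: beige plastic tube, 30 mm outside, 18 mm bore, 30 mm tall, 24 g, standing on end; origin at the centre of its lower end, z up. Home: its origin at the shaft's origin. A gripper's palm may meet the shaft's tip before the sleeve is down: once over the taper it slides freely down under its own weight.
- short_sleeve: the short spacer sleeve, same plastic, outside and bore, but 15 mm tall, standing on end; origin at the centre of its lower end. Not used: leave it.
- turbine: six-blade disc turbine, steel, 60 g, lying blades down: 66 mm over the tips, blades 12 mm high; hub 30 mm outside, 18 mm bore, 30 mm tall from the underside, so 18 mm stand above the blades: grip it there. Origin at the centre of its underside, z up the hub. Slides freely on the shaft. Home: origin 30 mm above the shaft's origin, on the long sleeve.
- turbine_mid (a point): the middle of the turbine's blades, on the turbine's axis 6 mm above its underside; this point is to be brought to view_point
- camera_head: inspection camera head, grey housing, black lens, white ring light 62 mm wide, in a fork on a 33 cm stand; do not touch. Origin on its tilt axis, on the line of sight; lens front 75 mm ahead. It looks along its own -x (toward the robot and 0.2 to 0.5 rad downward); its z is up in its picture: the shaft's z is to lie along it, tip toward +z, so the shaft's top leans toward the robot.
- view_point (a point): the point in the air in the middle of the camera's picture at its working distance: 105 mm before the lens front, 180 mm from the head's origin along its -x; about 0.20 to 0.26 m above the bench
- dish: clear culture dish, 57 mm wide, 12 mm high; bystander; origin at the centre of its underside
- forceps: steel forceps lying flat, 117 x 13 x 9 mm, long along its x; bystander
- oil_bottle: small clear bottle with screw cap, 44 mm wide, 88 mm tall; bystander; origin at the centre of its underside
- tape_roll: roll of tape lying flat, 68 mm wide, 15 mm high; bystander
- timer: white countdown timer, 56 x 72 x 25 mm; bystander

How it is judged:
On the way, in this order (a step that is already met when the one before it is completed fails the run):
1. the long sleeve is home on the shaft's collar, the shaft standing in the block (z of long_sleeve in the frame of shaft between -0.003 and 0.003 m and distance between long_sleeve and shaft below 0.006 m and z of shaft in the frame of block below 0.039 m and horizontal distance between shaft and block below 0.006 m), for 0.2 s.
2. the turbine is home on the sleeve, hub upward, the shaft still in the block (z of long_sleeve in the frame of shaft below 0.003 m and distance between long_sleeve and shaft below 0.006 m and z of turbine in the frame of shaft between 0.027 and 0.0335 m and distance between turbine and shaft below 0.0345 m and z of turbine_mid in the frame of shaft above 0.033 m and z of shaft in the frame of block below 0.039 m and horizontal distance between shaft and block below 0.006 m), for 0.2 s.
At the end, for the whole second after the job is handed in: The fingers still hold the shaft, at rest, clear of block and camera; the middle of the blades is within 20 mm of view_point; the shaft is within 0.14 rad (8 degrees) of the camera head's z axis, tip up; long sleeve home on the collar, turbine home on the sleeve, each within 3 mm (distance between turbine_mid and view_point below 0.02 m and angle between the z axis of shaft and the z axis of camera_head, either way round below 0.14 rad and angle between shaft's own z axis and vertical below 0.8 rad and z of long_sleeve in the frame of shaft between -0.003 and 0.003 m and distance between long_sleeve and shaft below 0.006 m and z of turbine in the frame of shaft between 0.027 and 0.0335 m and distance between turbine and shaft below 0.0345 m and z of turbine_mid in the frame of shaft above 0.033 m and contact force between the fingers and shaft above 2 N and contact force between shaft and camera_head below 0.1 N and contact force between shaft and block below 0.1 N and height (world z) of shaft above 0.1 m and linear speed of shaft below 0.02 m/s); the arm keeps its last pose, push and grip.
It fails at once if the short sleeve is moved by more than 30 mm (distance of short_sleeve from where it was at the start of the episode above 0.03 m).
It fails at once if a bystander on the bench is moved by more than 40 mm (distance of any of dish, forceps, oil_bottle, tape_roll, timer from where it was at the start of the episode above 0.04 m).
It fails at once if the camera is knocked: its view is shifted by more than 10 mm (distance of view_point from where it was at the start of the episode above 0.01 m).
It fails at once if the shaft is dropped on its side (angle between shaft's own z axis and vertical above 1 rad).
It also fails if it takes over 58 s, if anything falls off the work surface, if the arm or the gripper's body presses on something with over 40 N, if the wrist force passes 120 N, or if a joint passes its speed limit or range.

## Robot

A 6-joint arm with a two-finger parallel gripper is mounted at the origin on a cart in front of the work surface, level with it; the furniture and walls round the work are solid. World frame = base frame: x ahead of the robot, y to its left, z up, the work surface at z = 0. Lengths are in m, angles in rad, forces in N, time in s.
With the tool pointing down it reaches from about 0.425 to 0.95 m from the base axis. Payload 3.5 kg.
Tool frame: the origin (TCP) lies at the very end of the fingers, on their centre line; the grasp point (between the pads) lies 19 mm behind it; z points along the fingers, y is the line along which they close (so a half turn about z gives the same grasp; the last joint's range is limited). The gripper opens to 85 mm and grips with 20 to 120 N. Pads are 22 mm wide; open, the fingers measure 114 mm over their backs; the gripper's body (76 mm by 85 mm) begins 54 mm behind the grasp point. The pads swing forward as they close: fully open they stand 13 mm farther back than shut.
Start: joints at [0.647, 0.286, 1.577, -0, 1.279, -0.15], TCP at [0.472, 0.483, 0.204] pointing down, gripper open.
Joint ranges: [-2.77, 2.77], [-0.9, 2.22], [0.21, 2.48], [-1.53, 4.67], [0.24, 2.81], [-2.84, 2.84]. Speed limits (rad/s): [2.79, 2.79, 3.14, 3.14, 3.14, 3.14].

## Interface

Orientations are given as a unit quaternion [x, y, z, w].
In Python, from cell import robot, viewer, workorder, finder gives the robot as it stands.
- The arm moves only by the tool play_rows, never from a script. Its argument "deltas" is a list of rows, each a list of 3 entries, a list of its own where there are three numbers: the opening, from -1 (shut) to 1 (fully open), then the shift along the tool's x, y, z in cm, then the turn, a rotation vector about the tool's x, y, z in rad. A call has 1 to 8 rows; each row is the pose to reach, as a shift and turn from the pose commanded when the call began, along the tool's axes at that moment; what a row does not reach only later rows make up. A row lasts 1/10 s, in which the tool goes at most 50 mm and 8.59 degrees, less where a joint would pass 70% of its speed; a pose out of reach is approached as far as the arm can. A call with a gripper value outside its range is refused whole. The fingers move at their own pace and stop on an object; "force" is the grip in N (left out, the last holds). Time passes only in rows, so rows that repeat a pose let the fingers close. It gives the time, the measured TCP pose, the force and the opening at its end, in the units of the state.
- robot.get_obs(): the state, without advancing time (a new reading comes with each control period).
- viewer.capture(name): name is "scene" or "top" or "wrist"; returns a dict with "frame" (480x640x3 uint8, red, green, blue), "camera_matrix" (3x3 intrinsics, pixels), "k1" (the pictures are not rectified: a ray, as slopes to the right and down, at radius r is drawn at 1 + k1 r^2 times it, then the intrinsics apply), "xyz" and "rotation" of the camera in the world; the wrist camera has in their place "hand_eye" (4x4, takes a point from camera to tool coordinates, whose origin is the TCP and whose axes are the flange's). Camera axes: x right, y down, z forward; pixel columns grow to the right and rows downward; lengths in m; the calibration is good to about 2 mm. A picture is of the moment at which its call begins: read the wrist's pose just before it. There is no depth.
- workorder.close_job(): hands the job in, once; it reports no verdict.
Trained networks look in the newest picture that a camera, given by its name, has taken for a name from the list of things; names that differ only in an ending like _2 or _b are one class to them, and where a whole thing is asked for, a point or a joint stands for the part that bears it (a point fixed in the world has none). Each returns a list of dicts, best first, with "confidence" (0 to 1); they miss things now and then, are a little off and sometimes report something else, mostly with a low value. They report only what shows in the picture. A call takes as long as a camera call.
- finder.spot_in(camera, query): "bbox" ([left, top, right, bottom] in pixels, round what is visible of it).
The state is a dict: "time_s": time; "joint_positions": joint angles; "joint_vel": joint speeds; "effort": joint torques, N m; "tool_pos": TCP position; "eef_rot": TCP orientation; "ft_force": force on the tool from outside, world axes, zero at the start; "moment": the same for the moment, N m; "finger_gap": opening from 0.0 (shut) to 1.0 (fully open).
Only numpy, scipy, OpenCV 4.12 (cv2) and the standard library are available. Lean on these libraries where they do the work, as an engineer would, in place of code of your own. Each camera call takes 0.05 s, during which the arm holds its last target. There are 200 camera calls.

## Working session

There is one attempt and no reset: what is moved stays moved. The work goes in short steps, Python scripts to look and compute and a tool call to move; the robot and the scene stay as the last step left them, time stands still between calls to the robot, and variables do not carry over. Pictures are saved under pics/ and viewed, on a budget of 10 in all, crops included, one or two more only if the job needs it, and the job is handed in when it is done.

Besides the shell and the picture viewer there is one more tool, called after "Emit:" by a JSON object that holds its "api" and its "payload", one argument or row to a line. play_rows: Moves the arm, as the interface text tells. Its arguments: {"type":"object","properties":{"deltas":{"type":"array","items":{"type":"array"}},"force":{"type":"number"}},"required":["deltas"]}

```bash
mkdir -p pics; ls; cat > h.py <<'E'
import numpy as np, cv2
from cell import robot, viewer, workorder, finder
from scipy.spatial.transform import Rotation as R
def cap(n):
    o=robot.get_obs(); c=viewer.capture(n); K=np.array(c["camera_matrix"]); k1=c["k1"]
    if n=="wrist":
        T=np.eye(4);T[:3,:3]=R.from_quat(o["eef_rot"]).as_matrix();T[:3,3]=o["tool_pos"]
        T=T@np.array(c["hand_eye"])
    else:
        T=np.eye(4);T[:3,:3]=np.array(c["rotation"]) if np.array(c["rotation"]).shape==(3,3) else R.from_quat(c["rotation"]).as_matrix();T[:3,3]=c["xyz"]
    return dict(img=c["frame"],K=K,D=np.array([k1,0,0,0,0.]),T=T,k1=k1)
def save(c,f): cv2.imwrite("pics/"+f,c["img"][:,:,::-1])
def ray(c,p):
    u=cv2.undistortPoints(np.array([[p]],float),c["K"],c["D"])[0,0]
    d=c["T"][:3,:3]@[u[0],u[1],1]; return c["T"][:3,3],d/np.linalg.norm(d)
def atz(c,p,z):
    o,d=ray(c,p); return o+d*(z-o[2])/d[2]
def proj(c,X):
    Ti=np.linalg.inv(c["T"]); 
    P=(Ti[:3,:3]@np.atleast_2d(X).T).T+Ti[:3,3]
    return cv2.projectPoints(P,np.zeros(3),np.zeros(3),c["K"],c["D"])[0][:,0]
def tri(obs):
    A=np.zeros((3,3));b=np.zeros(3)
    for c,p in obs:
        o,d=ray(c,p);M=np.eye(3)-np.outer(d,d);A+=M;b+=M@o
    return np.linalg.solve(A,b)
E
python3 - <<'E'
from h import *
print(robot.get_obs())
for n in ("scene","top"):
    c=cap(n);save(c,n+"1.png");print(n,c["T"].round(3).tolist(),c["k1"],c["K"].tolist())
    for q in ("block","shaft","long_sleeve","short_sleeve","turbine","camera_head","dish","forceps","oil_bottle","tape_roll","timer"):
        print(q,[(np.round(d["bbox"]).tolist(),round(d["confidence"],2)) for d in finder.spot_in(n,q)[:3]])
E
```

```text
pics
{'time_s': 0.0, 'joint_positions': array([ 6.47011604e-01,  2.87164425e-01,  1.57818376e+00, -1.64802769e-05,
        1.27860167e+00, -1.49989484e-01]), 'joint_vel': array([ 0.00143611,  0.00037106, -0.00107211, -0.00033106, -0.001054  ,
       -0.00177479]), 'effort': array([ 1.55379012e-04, -4.05980587e+01, -2.92624801e+01, -1.41107062e-04,
        5.86101742e-03,  6.81244842e-06]), 'tool_pos': array([0.47111949, 0.48238387, 0.20274443]), 'eef_rot': array([ 3.77314701e-01,  9.26084352e-01, -1.01681094e-03, -5.96032464e-04]), 'ft_force': array([0.02726787, 0.54647039, 1.52939314]), 'moment': array([-0.0419605 ,  0.03106931,  0.00339344]), 'finger_gap': 1.000560509880073}
scene [[-0.567, -0.375, 0.733, -0.057], [-0.823, 0.24, -0.514, 0.573], [0.017, -0.895, -0.445, 0.594], [0.0, 0.0, 0.0, 1.0]] -0.01780654407527083 [[436.0555007135436, 0.0, 324.32365707045756], [0.0, 436.0555007135436, 240.6890249844369], [0.0, 0.0, 1.0]]
block [([266.0, 347.0, 307.0, 388.0], 0.69)]
shaft [([274.0, 314.0, 295.0, 364.0], 0.68)]
long_sleeve [([320.0, 333.0, 336.0, 356.0], 0.73)]
short_sleeve [([21
[... 553 characters left out ...]
0.09, -0.996, 1.493], [0.0, 0.0, 0.0, 1.0]] -0.15663285742618993 [[522.5527993535292, 0.0, 312.3573231113886], [0.0, 522.5527993535292, 237.56446836664762], [0.0, 0.0, 1.0]]
block [([242.0, 259.0, 276.0, 290.0], 0.78)]
shaft [([250.0, 272.0, 265.0, 283.0], 0.59)]
long_sleeve [([285.0, 272.0, 294.0, 281.0], 0.49)]
short_sleeve [([205.0, 280.0, 214.0, 292.0], 0.5)]
turbine [([327.0, 270.0, 345.0, 287.0], 0.56)]
camera_head [([286.0, 175.0, 321.0, 225.0], 0.67)]
dish [([326.0, 226.0, 344.0, 247.0], 0.77), ([249.0, 271.0, 264.0, 285.0], 0.23)]
forceps []
oil_bottle [([252.0, 231.0, 270.0, 248.0], 0.65)]
tape_roll [([365.0, 272.0, 390.0, 295.0], 0.84)]
timer [([404.0, 273.0, 434.0, 296.0], 0.93)]
```

```bash
python3 - <<'E'
from h import *
s=cv2.imread("pics/scene1.png");t=cv2.imread("pics/top1.png")
a=cv2.resize(s[150:430,190:470],(400,400),interpolation=3);b=cv2.resize(t[160:310,190:450],(800,460),interpolation=3)
cv2.imwrite("pics/c1.png",np.vstack([b[100:460,:],])[:,:]) 
cv2.imwrite("pics/c1.png",np.hstack([a,cv2.resize(t[165:305,195:335],(400,400),interpolation=3)]))
c=cap("top");d=cap("scene")
def ctr(b):return [(b[0]+b[2])/2,(b[1]+b[3])/2]
for n,bt,bs,z in [("block",[242,259,276,290],[266,347,307,388],.03),("shaft",[250,272,265,283],[274,314,295,364],.08),("long",[285,272,294,281],[320,333,336,356],.015),("short",[205,280,214,292],[210,402,232,420],.0075),("turb",[327,270,345,287],[361,317,392,338],.01),("cam",[286,175,321,225],[283,169,322,219],.3),("dish",[326,226,344,247],[332,296,359,315],.006),("bottle",[252,231,270,248],[254,303,275,346],.05)]:
    print(n,"atz",atz(c,ctr(bt),z).round(3),atz(d,ctr(bs),z).round(3),"tri",tri([(c,ctr(bt)),(d,ctr(bs))]).round(3))
E
```

```text
block atz [0.5  0.26 0.03] [0.48  0.276 0.03 ] tri [0.501 0.263 0.007]
shaft atz [0.491 0.259 0.08 ] [0.498 0.268 0.08 ] tri [0.494 0.264 0.08 ]
long atz [0.494 0.175 0.015] [0.505 0.165 0.015] tri [0.493 0.174 0.028]
short atz [0.469 0.405 0.008] [0.472 0.409 0.007] tri [0.47  0.407 0.008]
turb atz [0.487 0.044 0.01 ] [0.498 0.042 0.01 ] tri [0.489 0.047 0.018]
cam atz [0.665 0.126 0.3  ] [0.617 0.154 0.3  ] tri [0.667 0.125 0.279]
dish atz [0.607 0.045 0.006] [0.605 0.045 0.006] tri [0.606 0.045 0.005]
bottle atz [0.597 0.252 0.05 ] [0.592 0.261 0.05 ] tri [0.599 0.255 0.043]
```

View pics/c1.png

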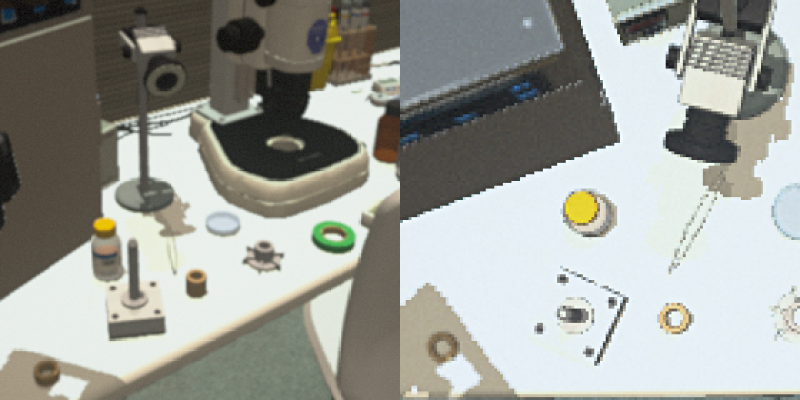

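```bash
cat >> h.py <<'E'
def goal(pos,yang,zdir=(0,0,-1)):
    """print tool-frame delta to reach TCP pos, closing line azimuth yang(deg), tool z = zdir"""
    o=robot.get_obs();Rc=R.from_quat(o["eef_rot"]).as_matrix()
    z=np.array(zdir,float);z/=np.linalg.norm(z);best=None
    for a in (yang,yang+180):
        y=np.array([np.cos(np.radians(a)),np.sin(np.radians(a)),0]);y-=z*(y@z);y/=np.linalg.norm(y)
        rv=R.from_matrix(Rc.T@np.column_stack([np.cross(y,z),y,z])).as_rotvec()
        if best is None or np.linalg.norm(rv)<np.linalg.norm(best): best=rv
    print("t",round(o["time_s"],2),"shift cm",(Rc.T@(np.array(pos)-o["tool_pos"])*100).round(2),"turn",best.round(3))
E
python3 -c "
from h import *
goal((.47,.215,.33),125)"
```

```text
t 1.3 shift cm [-18.59 -19.28 -12.59] turn [-0.    -0.    -1.385]
```

Emit:
{"api": "play_rows", "payload": {
  "deltas": [
    [1, [-1, -1, -12.6], [0, 0, -0.15]],
    [1, [-5, -5, -12.6], [0, 0, -0.3]],
    [1, [-9, -9, -12.6], [0, 0, -0.45]],
    [1, [-13, -13, -12.6], [0, 0, -0.6]],
    [1, [-16, -16, -12.6], [0, 0, -0.75]],
    [1, [-18.6, -19.3, -12.6], [0, 0, -0.9]],
    [1, [-18.6, -19.3, -12.6], [0, 0, -1.05]],
    [1, [-18.6, -19.3, -12.6], [0, 0, -1.2]]
  ]
}}

```text
time_s: 2.1
tool_pos: [0.47, 0.2111, 0.3311]
eef_rot: [-0.201, 0.98, -0.001, 0.001]
ft_force: [-0.4, -0.4, 0.8]
finger_gap: 0.997
```

Emit:
{"api": "play_rows", "payload": {
  "deltas": [
    [1, [0, 0, 0], [0, 0, -0.15]],
    [1, [0, 0, 0], [0, 0, -0.19]],
    [1, [0, 0, 0], [0, 0, -0.19]]
  ]
}}

```text
time_s: 2.4
tool_pos: [0.4699, 0.2146, 0.3303]
eef_rot: [-0.292, 0.956, 0.0, 0.0]
ft_force: [-0.0, 0.5, 0.8]
finger_gap: 1.0
```

```bash
python3 - <<'E'
from h import *
o=robot.get_obs();print(o["tool_pos"],o["joint_positions"].round(2))
c=cap("wrist");save(c,"w1.png");print(c["T"].round(3).tolist(),c["K"][0,0],c["k1"])
for q in ("block","shaft","long_sleeve","turbine","forceps","oil_bottle"):
    for d in finder.spot_in("wrist",q)[:2]:
        b=d["bbox"];m=[(b[0]+b[2])/2,(b[1]+b[3])/2];print(q,np.round(b),round(d["confidence"],2),atz(c,m,.03).round(3))
print(proj(c,[[.493,.175,.03],[.495,.262,.129],[.495,.262,.035]]))
E
```

```text
[0.46985815 0.21456646 0.3303498 ] [ 0.23 -0.14  1.8   0.    1.48 -1.93]
[[-0.558, 0.788, 0.258, 0.405], [0.83, 0.531, 0.173, 0.172], [-0.001, 0.311, -0.951, 0.501], [0.0, 0.0, 0.0, 1.0]] 422.61986200518083 0.0036501297411908077
block [304. 167. 390. 254.] 0.7 [0.497 0.267 0.03 ]
block [113. 154. 168. 204.] 0.19 [0.596 0.053 0.03 ]
shaft [331. 204. 363. 250.] 0.91 [0.513 0.279 0.03 ]
long_sleeve [268. 152. 294. 181.] 0.96 [0.496 0.177 0.03 ]
turbine [164.  72. 216. 129.] 0.79 [0.491 0.059 0.03 ]
forceps [227. 209. 240. 213.] 0.79 [0.57  0.158 0.03 ]
oil_bottle [271. 249. 310. 311.] 0.78 [0.607 0.26  0.03 ]
[[281.30053224 163.43025155]
 [349.61830211 234.53606967]
 [344.62640077 208.25091589]]
```

View pics/w1.png

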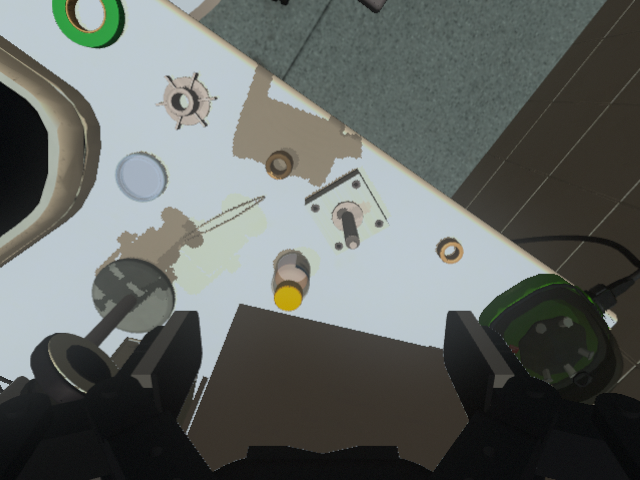

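```bash
cat >> h.py <<'E'
from scipy.optimize import least_squares
RINGS=dict(long_sleeve=[(0,.015),(.03,.015)],short_sleeve=[(0,.015),(.015,.015)],
 shaft=[(.030,.018),(.035,.018),(.121,.007),(.129,.0035)],turbine=[(0,.033),(.012,.033),(.03,.015)],oil_bottle=[(0,.022),(.06,.022),(.088,.014)])
def fit(c,cam,q,g,z0=0):
    ds=finder.spot_in(cam,q)
    if not ds: return print(q,"none")
    b=np.array(ds[0]["bbox"]);a=np.linspace(0,2*np.pi,36)
    P=np.vstack([np.column_stack([r*np.cos(a),r*np.sin(a),0*a+h+z0]) for h,r in RINGS[q]])
    def f(x):
        p=proj(c,P+[x[0],x[1],0]);return np.r_[p.min(0),p.max(0)]-b
    s=least_squares(f,g,diff_step=1e-4);print(q,round(ds[0]["confidence"],2),s.x.round(4),"res px",s.fun.round(1));return s.x
E
python3 - <<'E'
from h import *
for cam in ("wrist","scene","top"):
    c=cap(cam);print(cam)
    for q,g in (("long_sleeve",(.49,.175)),("shaft",(.495,.262)),("turbine",(.49,.05)),("short_sleeve",(.47,.407)),("oil_bottle",(.6,.255))): fit(c,cam,q,g)
goal((.493,.175,.12),125)
E
```

```text
wrist
long_sleeve 0.65 [0.4982 0.1737] res px [ 1.6  1.9 -1.7 -1.9]
shaft 0.61 [0.5051 0.2692] res px [ 1.3  0.2 -1.3 -0.2]
turbine 0.83 [0.4983 0.0512] res px [-1.7 -3.2  1.7  3.6]
short_sleeve 0.58 [0.4698 0.4076] res px [ 0.2 -2.8 -0.2  2.9]
oil_bottle 0.82 [0.6023 0.2596] res px [ 1.7 -1.6 -1.9  1.4]
scene
long_sleeve 0.82 [0.5018 0.1704] res px [-0.2  0.7  0.2 -0.6]
shaft 0.66 [0.5029 0.2662] res px [ 2.2 -2.1 -2.2  2. ]
turbine 0.8 [0.5011 0.0464] res px [-0.2 -1.4  0.2  1.2]
short_sleeve 0.75 [0.4731 0.408 ] res px [-0.7 -2.1  0.8  1.9]
oil_bottle 0.84 [0.601 0.256] res px [ 0.4  0.6 -0.4 -0.5]
top
long_sleeve none
shaft none
turbine none
short_sleeve none
oil_bottle 0.49 [0.6041 0.2518] res px [ 0.6 -0.4 -0.7  0.4]
t 3.65 shift cm [ 0.31 -4.59 21.01] turn [-0.     0.    -0.018]
```

Emit:
{"api": "play_rows", "payload": {
  "deltas": [
    [1, [0.3, -1.5, 5], [0, 0, -0.01]],
    [1, [0.5, -3, 10], [0, 0, -0.02]],
    [1, [0.5, -5, 15], [0, 0, -0.02]],
    [1, [0.5, -5.2, 20], [0, 0, -0.02]],
    [1, [0.5, -5.2, 20], [0, 0, -0.02]],
    [1, [0.5, -5.2, 20], [0, 0, -0.02]]
  ]
}}

```text
time_s: 4.25
tool_pos: [0.4937, 0.1687, 0.1289]
eef_rot: [-0.302, 0.953, 0.0, -0.002]
ft_force: [0.4, 0.0, 0.5]
finger_gap: 0.998
```

```bash
python3 - <<'E'
from h import *
o=robot.get_obs();print(o["tool_pos"])
c=cap("wrist");save(c,"w2.png");cam="wrist"
for q,g in (("long_sleeve",(.49,.175)),("shaft",(.505,.267))): 
    x=fit(c,cam,q,g)
    for d in finder.spot_in(cam,q)[:2]:print(np.round(d["bbox"]),d["confidence"])
E
```

```text
[0.49370642 0.1687368  0.12890332]
long_sleeve 0.67 [0.4932 0.052 ] res px [ 22.2  21.3 -24.8 -23.9]
[120.  63. 229. 160.] 0.67
[304. 196. 347. 248.] 0.6
shaft 0.76 [0.492  0.2484] res px [-15.8 -31.3  11.1  24.6]
[407. 285. 460. 346.] 0.76
```

View pics/w2.png

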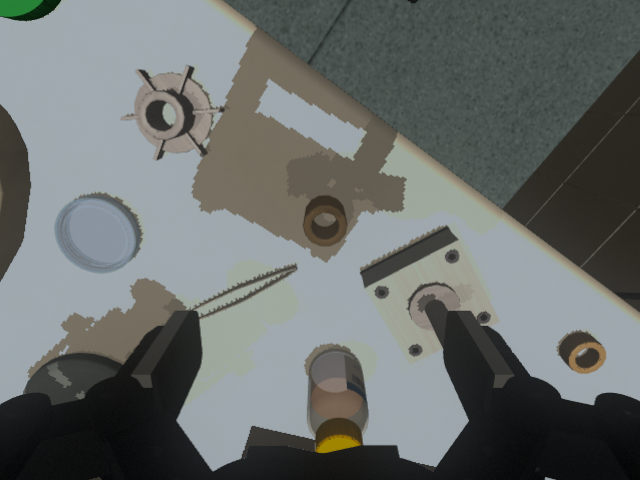

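```bash
cat >> h.py <<'E'
def fitb(c,q,b,g,z0=0):
    global finder
    class F: spot_in=staticmethod(lambda *a:[dict(bbox=b,confidence=1)])
    s=finder;finder=F
    try: return fit(c,"",q,g,z0)
    finally: finder=s
E
python3 - <<'E'
from h import *
c=cap("wrist")
fitb(c,"long_sleeve",[303.5,195.5,347,248],(.49,.175))
print("sleeve top",atz(c,(327,224),.03),"hub",atz(c,(163,112),.03),"collar",atz(c,(434,303),.035))
print("holes",np.mean([atz(c,p,.03) for p in((381,292),(452,256),(484,317),(415,350))],0))
img=c["img"][180:265,290:360,::-1];cv2.imwrite("pics/x.png",cv2.resize(img,None,fx=5,fy=5,interpolation=3))
for q,g in (("long_sleeve",(.498,.173)),):
  p=proj(c,[[g[0],g[1],.03]]);print(p)
goal((.4965,.174,.03),125);goal((.4965,.174,.01),125)
E
```

```text
long_sleeve 1 [0.5038 0.1767] res px [-0.3 -0.   0.3  0. ]
sleeve top [0.50116482 0.17623395 0.03      ] hub [0.50043769 0.05035907 0.03      ] collar [0.50403718 0.27110854 0.035     ]
holes [0.50691234 0.27406683 0.03      ]
[[325.80351992 217.70193783]]
t 4.55 shift cm [-0.23  0.39 10.29] turn [-0.002  0.004  0.003]
t 4.55 shift cm [-0.22  0.39 12.29] turn [-0.002  0.004  0.003]
```

```bash
python3 - <<'E'
from h import *
goal((.502,.1765,.008),125)
E
```

```text
t 4.55 shift cm [-0.81  0.28 12.5 ] turn [-0.002  0.004  0.003]
```

Emit:
{"api": "play_rows", "payload": {
  "deltas": [
    [0.3, [-0.8, 0.2, 3], [-0.002, 0.004, 0.003]],
    [0.3, [-0.8, 0.2, 6], [-0.002, 0.004, 0.003]],
    [0.3, [-0.8, 0.2, 8], [-0.002, 0.004, 0.003]],
    [0.3, [-0.8, 0.2, 10], [-0.002, 0.004, 0.003]],
    [0.3, [-0.8, 0.2, 11.5], [-0.002, 0.004, 0.003]],
    [0.3, [-0.8, 0.2, 12.1], [-0.002, 0.004, 0.003]],
    [0.3, [-0.8, 0.2, 12.2], [-0.002, 0.004, 0.003]]
  ],
  "force": 25
}}

```text
time_s: 5.25
tool_pos: [0.5002, 0.1752, 0.0081]
eef_rot: [-0.3, 0.954, 0.0, -0.002]
ft_force: [0.6, 0.5, 0.4]
finger_gap: 0.649
```

```bash
python3 - <<'E'
from h import *
o=robot.get_obs();print(o["tool_pos"],o["ft_force"],o["finger_gap"])
c=cap("wrist");save(c,"w3.png")
goal((.502,.1765,.008),125)
E
```

```text
[0.5002167  0.17520685 0.00807207] [0.62636943 0.49333934 0.44564962] 0.6487176251653152
t 5.3 shift cm [-0.18  0.02  0.05] turn [ 0.002 -0.003 -0.001]
```

View pics/w3.png

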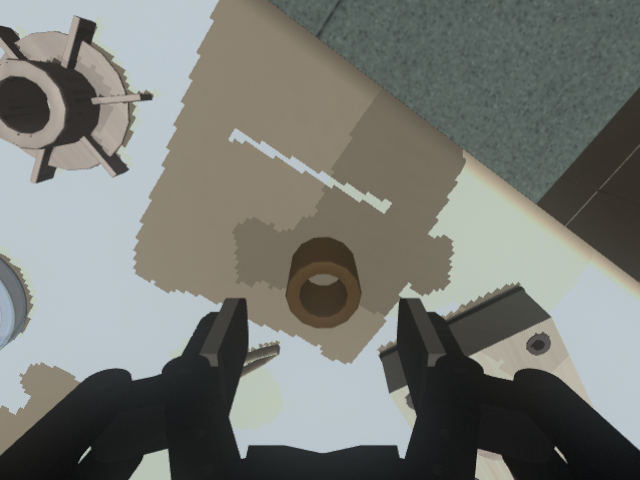

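```bash
python3 - <<'E'
from h import *
o=robot.get_obs();c=cap("wrist")
Rc=R.from_quat(o["eef_rot"]).as_matrix()
for z in (0,.008,.03): print(z,proj(c,[[o["tool_pos"][0],o["tool_pos"][1],z]]))
p=atz(c,(323.5,292),.03);print(p,Rc.T@(p-o["tool_pos"])*100)
fitb(c,"long_sleeve",[286,237,361,328],(.5,.175))
c2=np.linalg.inv(c["T"])
print(c["T"].round(3).tolist())
E
```

```text
0 [[321.97372924 270.56917131]]
0.008 [[321.97586554 277.75184049]]
0.03 [[321.98275022 300.91439625]]
[0.4971377  0.17353162 0.03      ] [ 0.39167986  0.06281264 -2.1436761 ]
long_sleeve 1 [0.4986 0.1745] res px [-0.9 -1.8  0.9  1.8]
[[-0.573, 0.78, 0.251, 0.438], [0.82, 0.545, 0.177, 0.131], [0.001, 0.307, -0.952, 0.179], [0.0, 0.0, 0.0, 1.0]]
```

Emit:
{"api": "play_rows", "payload": {
  "deltas": [
    [0.3, [0.3, 0.05, 0], [0, 0, 0]],
    [-1, [0.3, 0.05, 0], [0, 0, 0]],
    [-1, [0.3, 0.05, 0], [0, 0, 0]],
    [-1, [0.3, 0.05, 0], [0, 0, 0]],
    [-1, [0.3, 0.05, 0], [0, 0, 0]],
    [-1, [0.3, 0.05, 0], [0, 0, 0]],
    [-1, [0.3, 0.05, -2], [0, 0, 0]],
    [-1, [0.3, 0.05, -6], [0, 0, 0]]
  ],
  "force": 25
}}

```text
time_s: 6.15
tool_pos: [0.4944, 0.1733, 0.0652]
eef_rot: [-0.3, 0.954, 0.001, -0.007]
ft_force: [1.0, 0.2, -0.7]
finger_gap: -0.003
```

Emit:
{"api": "play_rows", "payload": {
  "deltas": [
    [-1, [0, 0, -5], [0, 0, 0]],
    [-1, [0, 0, -10], [0, 0, 0]],
    [-1, [0, 0, -12], [0, 0, 0]],
    [-1, [0, 0, -12], [0, 0, 0]]
  ]
}}

```text
time_s: 6.55
tool_pos: [0.501, 0.1744, 0.1932]
eef_rot: [-0.3, 0.954, -0.0, 0.003]
ft_force: [1.0, 0.6, -0.5]
finger_gap: -0.0
```

```bash
python3 - <<'E'
from h import *
o=robot.get_obs();c=cap("wrist");save(c,"w4.png")
T=np.eye(4);T[:3,:3]=R.from_quat(o["eef_rot"]).as_matrix();T[:3,3]=o["tool_pos"]
for q in ("long_sleeve","shaft","block"):
    print(q,[(np.round(d["bbox"]),round(d["confidence"],2)) for d in finder.spot_in("wrist",q)[:3]])
for x in (0,.004): print(proj(c,[(T@[x,0,z,1])[:3] for z in(0,-.022)]))
goal((.505,.2715,.2),125)
E
```

```text
long_sleeve [(array([304., 168., 343., 211.]), 0.61)]
shaft []
block [(array([356., 190., 470., 310.]), 0.93), (array([ 99., 165., 168., 232.]), 0.54)]
[[321.9796441  278.27638555]
 [321.89222615 301.75133737]]
[[321.97423513 269.88842825]
 [321.885468   292.46836265]]
t 6.75 shift cm [-6.27  7.55 -1.46] turn [ 0.004 -0.008 -0.001]
```

View pics/w4.png

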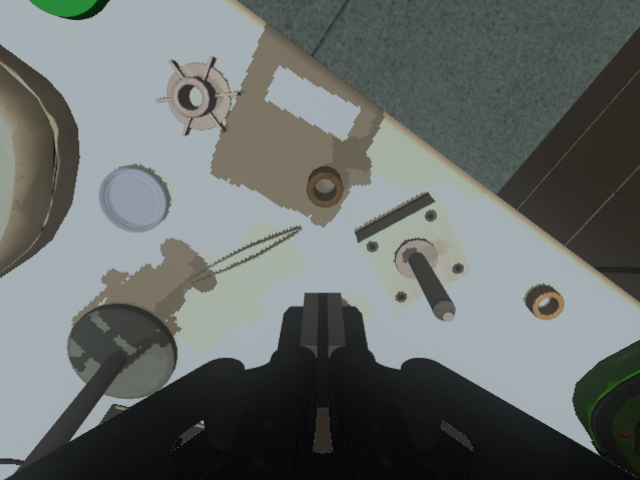

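```bash
python3 - <<'E'
from h import *
o=robot.get_obs();c=cap("scene");Rc=R.from_quat(o["eef_rot"]).as_matrix();print(Rc.round(3).tolist())
pts=[o["tool_pos"],o["tool_pos"]+[0,0,.019],o["tool_pos"]+[0,0,.05]]
p=proj(c,pts);print(p)
im=c["img"][:,:,::-1].copy()
x0,y0=int(p[0][0])-60,int(p[0][1])-80
im=cv2.resize(im[y0:y0+150,x0:x0+150],None,fx=4,fy=4,interpolation=0)
for q in p: cv2.circle(im,tuple(int(v) for v in (q-[x0,y0])*4),3,(0,0,255),1)
cv2.imwrite("pics/s2.png",im)
E
```

```text
[[-0.82, -0.573, -0.009], [-0.573, 0.82, -0.001], [0.008, 0.004, -1.0]]
[[328.74707872 274.91259644]
 [328.97290685 265.830035  ]
 [329.35186697 250.58129238]]
```

View pics/s2.png

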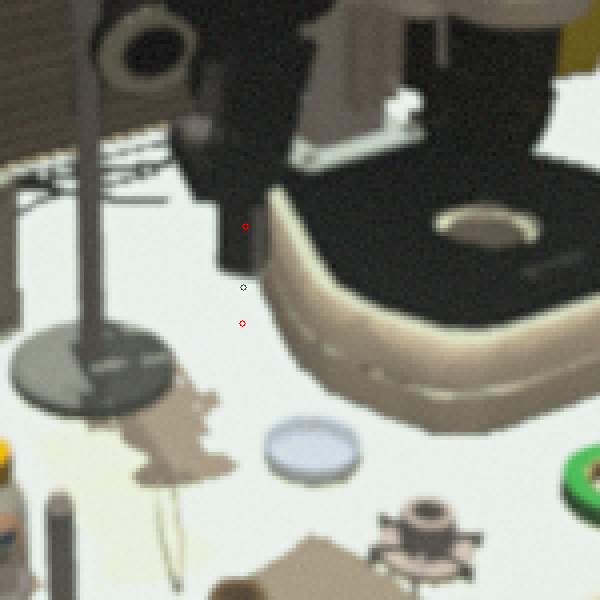

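```bash
python3 - <<'E'
from h import *
o=robot.get_obs();w=cap("wrist");s=cap("scene");Rc=R.from_quat(o["eef_rot"]).as_matrix()
for px in ((333.5,262.5),(331,262.5)):
    X=tri([(w,(322,293)),(s,px)]);print(X,(Rc.T@(X-o["tool_pos"])*1000).round(1),proj(w,X),proj(s,X))
print(proj(s,[o["tool_pos"]+Rc@[a,0,b] for a in(.011,-.011) for b in (0,-.028)]))
# bench-plane checks: short sleeve etc. unaffected; top camera fingertip view
t=cap("top");save(t,"top2.png");print(proj(t,[o["tool_pos"]]))
print(robot.get_obs()["joint_positions"])
E
```

```text
[0.49063684 0.16929617 0.21357431] [  7.7   0.  -28. ] [[321.8920973  290.59844592]] [[333.07972905 262.23892964]]
[0.49299843 0.17106274 0.21185265] [  4.8   0.1 -26.3] [[322.13819998 295.72270607]] [[331.48416237 262.79863854]]
[[334.47876947 276.11620489]
 [334.80659822 262.57119152]
 [323.1145419  273.85708484]
 [323.26071676 260.39391613]]
[[286.53628697 274.29417433]]
[ 1.43398941e-01 -2.16412860e-02  1.95127392e+00  2.13032447e-05
  1.21964502e+00 -2.03750071e+00]
```

```bash
python3 - <<'E'
from h import *
c=cap("wrist");fitb(c,"long_sleeve",[304,167,343.5,211],(.5,.175));print(atz(c,(325,187),.03))
goal((.499,.1745,-.018),125)
E
```

```text
long_sleeve 1 [0.4931 0.1728] res px [ 0.8  0.3 -0.8 -0.3]
[0.48900835 0.17120101 0.03      ]
t 7.0 shift cm [-0.28 -0.09 20.47] turn [ 0.003 -0.006 -0.001]
```

Emit:
{"api": "play_rows", "payload": {
  "deltas": [
    [0.3, [-0.3, -0.1, 5], [0, 0, 0]],
    [0.3, [-0.3, -0.1, 10], [0, 0, 0]],
    [0.3, [-0.3, -0.1, 14], [0, 0, 0]],
    [0.3, [-0.3, -0.1, 17], [0, 0, 0]],
    [0.3, [-0.3, -0.1, 18.5], [0, 0, 0]],
    [0.3, [-0.3, -0.1, 19.5], [0, 0, 0]],
    [0.3, [-0.3, -0.1, 20.4], [0, 0, 0]],
    [0.3, [-0.3, -0.1, 20.4], [0, 0, 0]]
  ]
}}

```text
time_s: 7.8
tool_pos: [0.5006, 0.1747, -0.0159]
eef_rot: [-0.3, 0.954, 0.0, -0.002]
ft_force: [0.1, -0.2, -0.3]
finger_gap: 0.652
```

Emit:
{"api": "play_rows", "payload": {
  "deltas": [
    [-1, [0, 0, 0], [0, 0, 0]],
    [-1, [0, 0, 0], [0, 0, 0]],
    [-1, [0, 0, 0], [0, 0, 0]],
    [-1, [0, 0, 0], [0, 0, 0]],
    [-1, [0, 0, 0], [0, 0, 0]]
  ]
}}

```text
time_s: 8.3
tool_pos: [0.5017, 0.1749, -0.0143]
eef_rot: [-0.3, 0.954, 0.0, -0.001]
ft_force: [-0.7, 0.1, 6.0]
finger_gap: 0.335
```

Emit:
{"api": "play_rows", "payload": {
  "deltas": [
    [-1, [0, 0, -2], [0, 0, 0]],
    [-1, [0, 0, -6], [0, 0, 0]],
    [-1, [0, 0, -11], [0, 0, 0]],
    [-1, [0, 0, -16], [0, 0, 0]],
    [-1, [0, 0, -18], [0, 0, 0]],
    [-1, [0, 0, -18], [0, 0, 0]]
  ]
}}

```text
time_s: 8.9
tool_pos: [0.5038, 0.1753, 0.1689]
eef_rot: [-0.3, 0.954, -0.0, 0.002]
ft_force: [0.6, 0.6, 0.4]
finger_gap: 0.338
```

```bash
python3 - <<'E'
from h import *
o=robot.get_obs();print(o["tool_pos"],o["eef_rot"].round(4),o["finger_gap"],o["ft_force"])
c=cap("wrist");save(c,"w5.png")
for q in ("long_sleeve","shaft","block"):
    print(q,[(np.round(d["bbox"]),round(d["confidence"],2)) for d in finder.spot_in("wrist",q)[:3]])
fit(c,"wrist","shaft",(.5,.27))
E
```

```text
[0.50380849 0.17525412 0.16888813] [-3.004e-01  9.538e-01 -4.000e-04  2.300e-03] 0.33827483650293105 [0.63431888 0.62971514 0.40526329]
long_sleeve [(array([278., 253., 366., 364.]), 0.57)]
shaft [(array([400., 246., 468., 338.]), 0.8)]
block [(array([360., 197., 484., 318.]), 0.67)]
shaft 0.8 [0.5019 0.27  ] res px [-0.4 -1.7  0.3  1.4]
```

View pics/w5.png

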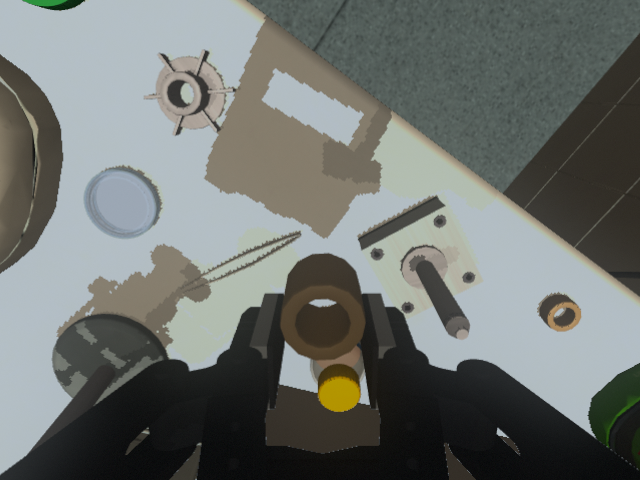

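```bash
cat >> h.py <<'E'
def heldfit(c,o,b,rings,g):
    T=np.eye(4);T[:3,:3]=R.from_quat(o["eef_rot"]).as_matrix();T[:3,3]=o["tool_pos"]
    a=np.linspace(0,2*np.pi,36)
    P=np.vstack([np.column_stack([r*np.cos(a),r*np.sin(a),0*a-h]) for h,r in rings])
    def f(x):
        Q=(T[:3,:3]@(P+x).T).T+T[:3,3];p=proj(c,Q);return np.r_[p.min(0),p.max(0)]-b
    s=least_squares(f,g,diff_step=1e-4);w=T[:3,:3]@s.x+T[:3,3]
    print("held origin in tool mm",(s.x*1000).round(1),"world",w.round(4),"res",s.fun.round(1));return s.x
E
python3 - <<'E'
from h import *
o=robot.get_obs();c=cap("wrist")
heldfit(c,o,[279,253,366,360],RINGS["long_sleeve"],(0,0,-.014))
print("tip",atz(c,(460,331),.129),"collar",atz(c,(424,265.5),.035), "holes",np.mean([atz(c,p,.03) for p in((377,254),(440,220),(469,277),(407,307))],0))
g=cv2.cvtColor(c["img"],cv2.COLOR_RGB2GRAY);print(c["img"][331,460],c["img"][319,323])
goal((.505,.271,.169),125)
E
```

```text
held origin in tool mm [  1.1   0.2 -10.4] world [0.4986 0.1741 0.1718] res [ 0.5 -0.5 -0.5  0.4]
tip [0.49385871 0.26262204 0.129     ] collar [0.49254296 0.26442508 0.035     ] holes [0.49368684 0.26603656 0.03      ]
[101  97  93] [58 48 36]
t 9.2 shift cm [-5.96  7.6  -0.76] turn [ 0.004 -0.008 -0.001]
```

Emit:
{"api": "play_rows", "payload": {
  "deltas": [
    [-1, [0, 0, 0], [0, 0, 0]],
    [-1, [0, 0, 0], [0, 0, 0]],
    [-1, [0, 0, 0], [0, 0, 0]],
    [-1, [0, 0, 0], [0, 0, 0]],
    [-1, [0, 0, 0], [0, 0, 0]],
    [-1, [0, 0, 0], [0, 0, 0]]
  ]
}}

```text
time_s: 9.8
tool_pos: [0.5012, 0.1748, 0.1642]
eef_rot: [-0.3, 0.954, 0.0, -0.002]
ft_force: [0.8, 0.3, -0.1]
finger_gap: 0.338
```

```bash
python3 - <<'E'
from h import *
for i in range(6):
    o=robot.get_obs();c=cap("wrist");print(o["time_s"],o["tool_pos"].round(4),o["eef_rot"].round(4),o["joint_positions"].round(4)[:3])
    x=fit(c,"wrist","shaft",(.5,.27))
save(c,"w6.png")
d=finder.spot_in("wrist","long_sleeve");print(d[0])
print("tip",atz(c,(460,331),.129),"collar",atz(c,(424,265.5),.035), "holes",np.mean([atz(c,p,.03) for p in((377,254),(440,220),(469,277),(407,307))],0))
E
```

```text
9.8 [0.5012 0.1748 0.1642] [-3.004e-01  9.538e-01  3.000e-04 -2.100e-03] [0.1443 0.0075 1.9645]
shaft 0.97 [0.5028 0.2711] res px [ 0.6 -0.8 -0.5  0.6]
9.9 [0.5012 0.1748 0.1642] [-3.004e-01  9.538e-01  3.000e-04 -2.200e-03] [0.1444 0.0075 1.9646]
shaft 0.92 [0.5026 0.2722] res px [-0.7 -1.5  0.5  1.2]
10.0 [0.5012 0.1748 0.1642] [-3.004e-01  9.538e-01  3.000e-04 -2.100e-03] [0.1443 0.0075 1.9646]
shaft 0.87 [0.5014 0.2714] res px [-0.9  0.   0.7  0. ]
10.1 [0.5011 0.1748 0.1642] [-3.004e-01  9.538e-01  3.000e-04 -2.200e-03] [0.1443 0.0076 1.9646]
shaft 0.65 [0.502  0.2711] res px [-0.9  1.4  0.6 -1.1]
10.2 [0.5012 0.1748 0.1641] [-3.004e-01  9.538e-01  3.000e-04 -2.200e-03] [0.1444 0.0076 1.9646]
shaft 0.68 [0.502  0.2705] res px [-0.8 -2.6  0.6  2.1]
10.3 [0.5011 0.1748 0.1641] [-3.004e-01  9.538e-01  4.000e-04 -2.200e-03] [0.1443 0.0076 1.9646]
shaft 0.94 [0.5023 0.2703] res px [-1.7 -2.2  1.2  1.8]
{'bbox': [279.0, 253.1, 364.6, 363.6], 'confidence': 0.76}
tip [0.49643263 0.26467723 0.129     ] collar [0.49531353 0.26600254 0.035     ] holes [0.49649586 0.26761652 0.03      ]
```

```bash
python3 - <<'E'
from h import *
o=robot.get_obs();c=cap("wrist")
x=heldfit(c,o,[279,253,365,361],RINGS["long_sleeve"],(0,0,-.014))
Rc=R.from_quat(o["eef_rot"]).as_matrix()
print(Rc.T@(np.array([.502,.271,.1642])-o["tool_pos"]-[*(Rc@x)[:2],0])*100)
E
```

```text
held origin in tool mm [  0.9   0.1 -10.5] world [0.5004 0.1743 0.1746] res [ 0. -0. -0.  0.]
[-5.67213686  7.82910219 -0.01826104]
```

Emit:
{"api": "play_rows", "payload": {
  "deltas": [
    [-1, [-1.4, 2, 0], [0, 0, 0]],
    [-1, [-2.8, 4, 0], [0, 0, 0]],
    [-1, [-4.3, 6, 0], [0, 0, 0]],
    [-1, [-5.7, 7.8, 0], [0, 0, 0]],
    [-1, [-5.7, 7.8, 0], [0, 0, 0]],
    [-1, [-5.7, 7.8, 0], [0, 0, 0]],
    [-1, [-5.7, 7.8, 0], [0, 0, 0]],
    [-1, [-5.7, 7.8, 0], [0, 0, 0]]
  ]
}}

```text
time_s: 11.3
tool_pos: [0.5032, 0.2706, 0.164]
eef_rot: [-0.3, 0.954, 0.0, -0.002]
ft_force: [-0.1, -0.1, -0.4]
finger_gap: 0.342
```

```bash
python3 - <<'E'
from h import *
o=robot.get_obs();w=cap("wrist");s=cap("scene");t=cap("top");print(o["tool_pos"],o["eef_rot"].round(4))
x=np.array([.0009,.0001,-.0105]);O=o["tool_pos"]+R.from_quat(o["eef_rot"]).as_matrix()@x;print(O)
def crop(c,x0,y0,wd,h,f): return cv2.resize(c["img"][y0:y0+h,x0:x0+wd,::-1],None,fx=f,fy=f,interpolation=3)
p=proj(s,[[.502,.271,.129]])[0].astype(int);q=proj(t,[[.502,.271,.129]])[0].astype(int);print(p,q)
a=crop(s,p[0]-40,p[1]-50,80,100,5)
b=crop(w,220,150,200,250,2)
cv2.imwrite("pics/m1.png",np.hstack([a,b]))
for n,c in(("scene",s),("wrist",w)):
  for k in ("shaft","long_sleeve"): print(n,k,[(np.round(d["bbox"],1),round(d["confidence"],2)) for d in finder.spot_in(n,k)[:2]])
E
```

```text
[0.50322515 0.27055258 0.1639917 ] [-2.999e-01  9.540e-01  3.000e-04 -2.300e-03]
[0.50247797 0.27012903 0.17449562]
[281 316] [250 273]
scene shaft [(array([274.2, 316.1, 295.7, 366.7]), 0.63)]
scene long_sleeve [(array([277.7, 271.1, 292.4, 298.2]), 0.82), (array([361. , 320.2, 386.4, 339.9]), 0.5)]
wrist shaft [(array([298.6, 181.6, 348.4, 255.3]), 0.55)]
wrist long_sleeve [(array([278.9, 252.5, 366.7, 364.1]), 0.65)]
```

View pics/m1.png

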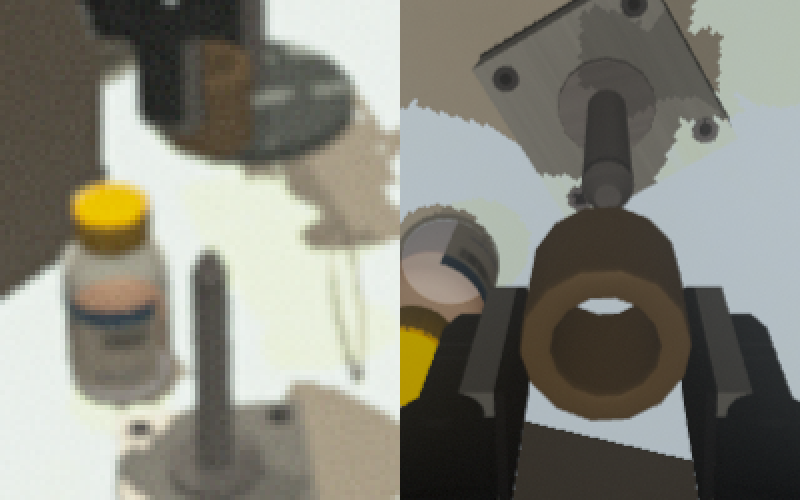

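```bash
python3 - <<'E'
from h import *
o=robot.get_obs();w=cap("wrist");s=cap("scene")
O=o["tool_pos"]+R.from_quat(o["eef_rot"]).as_matrix()@[.0009,.0001,-.0105]
print("O",O,"wrist tip",atz(w,(322,243.5),.129),"collar",atz(w,((606-400)/2+220,105/2+150),.035))
g=[p for p in (((506-400)/2+220,78/2+150),((633-400)/2+220,4/2+150),((705-400)/2+220,129/2+150),((578-400)/2+220,198/2+150))]
print("holes",np.mean([atz(w,p,.03) for p in g],0))
a=np.linspace(0,6.28,40)
for z in(0,.03):
  p=proj(s,[O+[.015*np.cos(t),.015*np.sin(t),z] for t in a]);print(z,p.min(0),p.max(0))
fitb(s,"shaft",[274.2,316.1,295.7,366.7],(.5,.27))
print(proj(s,[[.5025,.2705,.129],[.5025,.2705,.08]]),"obs shaft x",241+209/5)
E
```

```text
O [0.50249165 0.27074428 0.1746298 ] wrist tip [0.50014601 0.26904384 0.129     ] collar [0.50105264 0.27061519 0.035     ]
holes [0.5019031  0.27099203 0.03      ]
0 [271.9863702 289.9684297] [289.42782679 299.6155056 ]
0.03 [271.3311366  275.28571963] [289.09217956 284.57096572]
shaft 1 [0.4984 0.2685] res px [ 1.1 -0.2 -1.1  0.3]
[[281.55570282 316.26180733]
 [282.29040961 338.21503242]] obs shaft x 282.8
```

Emit:
{"api": "play_rows", "payload": {
  "deltas": [
    [-1, [0.1, 0, 1.5], [0, 0, 0]],
    [-1, [0.1, 0, 3], [0, 0, 0]],
    [-1, [0.1, 0, 4], [0, 0, 0]],
    [-1, [0.1, 0, 5], [0, 0, 0]],
    [-1, [0.1, 0, 5.5], [0, 0, 0]],
    [-1, [0.1, 0, 6], [0, 0, 0]],
    [-1, [0.1, 0, 6], [0, 0, 0]]
  ]
}}

```text
time_s: 12.45
tool_pos: [0.5018, 0.2707, 0.1034]
eef_rot: [-0.3, 0.954, 0.0, -0.003]
ft_force: [-0.6, 0.6, -0.9]
finger_gap: 0.341
```

```bash
python3 - <<'E'
from h import *
o=robot.get_obs();w=cap("wrist");print(o["tool_pos"],o["ft_force"],o["moment"])
s=cap("scene")
a=cv2.resize(s["img"][262:382,230:330,::-1],None,fx=4,fy=4,interpolation=3)
b=cv2.resize(w["img"][150:390,220:420,::-1],None,fx=2,fy=2,interpolation=3)
cv2.imwrite("pics/m2.png",np.hstack([a,b]))
E
```

```text
[0.50182958 0.27068781 0.10336177] [-0.63397867  0.56618755 -0.85276452] [ 0.036567   -0.05596152 -0.02227832]
```

View pics/m2.png

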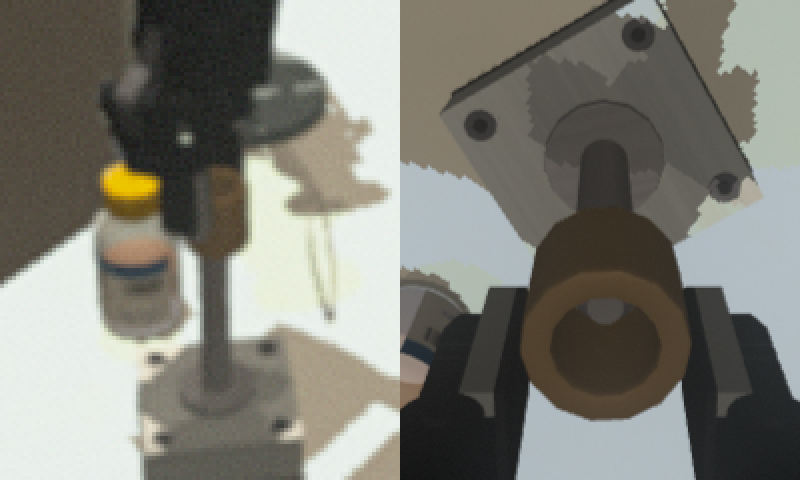

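Emit:
{"api": "play_rows", "payload": {
  "deltas": [
    [-1, [0, 0, 1.2], [0, 0, 0]],
    [-1, [0, 0, 2.4], [0, 0, 0]],
    [-1, [0, 0, 2.8], [0, 0, 0]],
    [-1, [0, 0, 2.8], [0, 0, 0]],
    [0.2, [0, 0, 2.8], [0, 0, 0]],
    [0.2, [0, 0, 2.8], [0, 0, 0]],
    [0.2, [0, 0, 2.8], [0, 0, 0]],
    [0.2, [0, 0, 2.8], [0, 0, 0]]
  ]
}}

```text
time_s: 13.35
tool_pos: [0.5022, 0.2708, 0.0765]
eef_rot: [-0.3, 0.954, 0.0, -0.002]
ft_force: [-0.7, 0.6, 0.1]
finger_gap: 0.6
```

Emit:
{"api": "play_rows", "payload": {
  "deltas": [
    [0.2, [0, 0, -3], [0, 0, 0]],
    [0.2, [0, 0, -7], [0, 0, 0]],
    [0.2, [0, 0, -11], [0, 0, 0]],
    [0.2, [0, 0, -13], [0, 0, 0]],
    [0.2, [0, 0, -13], [0, 0, 0]],
    [0.2, [0, 0, -13], [0, 0, 0]],
    [0.2, [0, 0, -13], [0, 0, 0]],
    [0.2, [0, 0, -13], [0, 0, 0]]
  ]
}}

```text
time_s: 14.15
tool_pos: [0.5014, 0.2705, 0.2037]
eef_rot: [-0.3, 0.954, 0.0, -0.004]
ft_force: [-0.2, -0.0, 0.7]
finger_gap: 0.596
```

```bash
python3 - <<'E'
from h import *
o=robot.get_obs();w=cap("wrist");save(w,"w7.png");s=cap("scene");print(o["tool_pos"],o["finger_gap"])
for n,c in(("scene",s),("wrist",w)):
  for k in ("shaft","long_sleeve","turbine"): print(n,k,[(np.round(d["bbox"],1),round(d["confidence"],2)) for d in finder.spot_in(n,k)[:2]])
  RINGS["long_sleeve"]=[(.035,.015),(.065,.015)];a=np.linspace(0,6.28,40)
  p=proj(c,[[.5015+.015*np.cos(t),.2705+.015*np.sin(t),z] for t in a for z in (.035,.065)]);print("expected home",p.min(0),p.max(0))
fit(w,"wrist","turbine",(.5,.05));fit(s,"scene","turbine",(.5,.05))
a=cv2.resize(s["img"][262:382,230:330,::-1],None,fx=4,fy=4,interpolation=3)
p=proj(w,[[.502,.271,.08]])[0].astype(int);print(p)
b=cv2.resize(w["img"][max(0,p[1]-120):p[1]+120,p[0]-100:p[0]+100,::-1],(400,480),interpolation=3)
cv2.imwrite("pics/m3.png",np.hstack([a,b]))
E
```

```text
[0.50142817 0.27045236 0.20372343] 0.5964051570952945
scene shaft [(array([273.6, 316.3, 295. , 367.5]), 0.65), (array([277.7, 338.3, 293.5, 361.8]), 0.45)]
scene long_sleeve [(array([273.3, 342.3, 291.4, 362.1]), 0.71)]
scene turbine [(array([360.3, 318.3, 390.4, 340.2]), 0.85)]
expected home [274.58769449 339.72007078] [291.24320528 363.20131705]
wrist shaft [(array([301.2, 175.4, 342.8, 236. ]), 0.58), (array([100.8, 167.1, 215.1, 228.4]), 0.5)]
wrist long_sleeve [(array([301.4, 177.2, 344.2, 219.4]), 0.91)]
wrist turbine [(array([ 52.3,   0. , 139.1,  67. ]), 0.97)]
expected home [301.75224466 176.07472476] [341.57391016 222.06461629]
turbine 0.97 [0.5044 0.0542] res px [ -2.4 -11.8   2.5  14. ]
turbine 0.85 [0.4979 0.0456] res px [-0.5 -1.9  0.5  1.6]
[321 208]
```

View pics/m3.png

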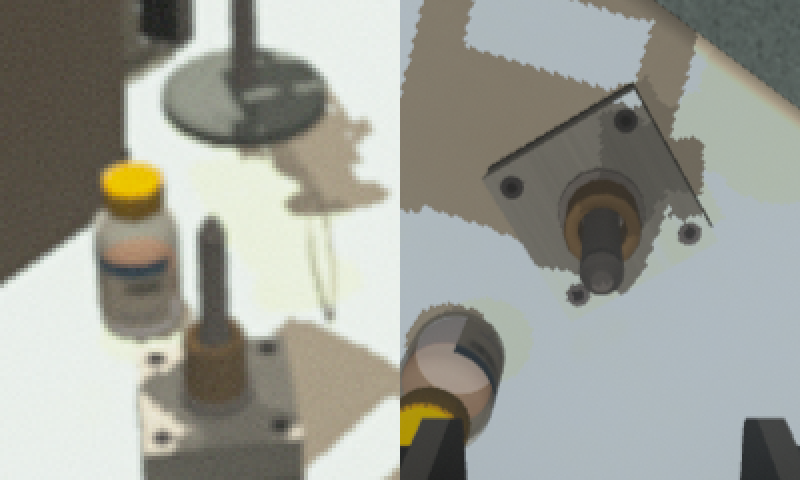

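```bash
python3 - <<'E'
from h import *
w=cap("wrist");print("shaft tip",atz(w,(321,223.5),.129))
goal((.5,.05,.15),125)
E
```

```text
shaft tip [0.50138347 0.26933727 0.129     ]
t 14.7 shift cm [ 12.84 -17.96   5.62] turn [ 0.002 -0.004 -0.001]
```

Emit:
{"api": "play_rows", "payload": {
  "deltas": [
    [0.2, [2.4, -3.6, 0], [0, 0, 0]],
    [0.2, [4.8, -7.2, 0], [0, 0, 0]],
    [0.2, [7.2, -10.8, 0], [0, 0, 0]],
    [0.2, [9.6, -14.4, 1], [0, 0, 0]],
    [0.2, [12, -18, 3], [0.002, -0.004, 0]],
    [0.2, [12.8, -18, 5.6], [0.002, -0.004, 0]],
    [0.2, [12.8, -18, 5.6], [0.002, -0.004, 0]],
    [0.2, [12.8, -18, 5.6], [0.002, -0.004, 0]]
  ]
}}

```text
time_s: 15.5
tool_pos: [0.5005, 0.0501, 0.1504]
eef_rot: [-0.3, 0.954, 0.0, -0.0]
ft_force: [0.4, -0.1, -0.2]
finger_gap: 0.602
```

Emit:
{"api": "play_rows", "payload": {
  "deltas": [
    [0.2, [0, 0, 4], [0, 0, 0]],
    [0.2, [0, 0, 7.5], [0, 0, 0]],
    [0.2, [0, 0, 9], [0, 0, 0]],
    [0.2, [0, 0, 9], [0, 0, 0]],
    [0.2, [0, 0, 9], [0, 0, 0]],
    [0.2, [0, 0, 9], [0, 0, 0]],
    [0.2, [0, 0, 9], [0, 0, 0]]
  ]
}}

```text
time_s: 16.2
tool_pos: [0.5021, 0.0501, 0.0622]
eef_rot: [-0.301, 0.954, -0.001, 0.002]
ft_force: [-0.4, 0.4, 0.3]
finger_gap: 0.6
```

```bash
python3 - <<'E'
from h import *
o=robot.get_obs();w=cap("wrist");save(w,"w8.png");print(o["tool_pos"],o["finger_gap"])
for d in finder.spot_in("wrist","turbine")[:2]: print(np.round(d["bbox"],1),d["confidence"])
x=fit(w,"wrist","turbine",(.5,.05))
goal((x[0],x[1],-.011),125)
E
```

```text
[0.50209864 0.0500884  0.06218689] 0.6004130285184764
[300.4 403.3 410.8 452.7] 0.6
[608.8 424.5 638.5 437.9] 0.2
turbine 0.6 [0.5997 0.1448] res px [  4.6 -23.1  -4.6  23.6]
t 16.35 shift cm [-13.51   2.13   7.23] turn [-0.001  0.001 -0.001]
```

View pics/w8.png

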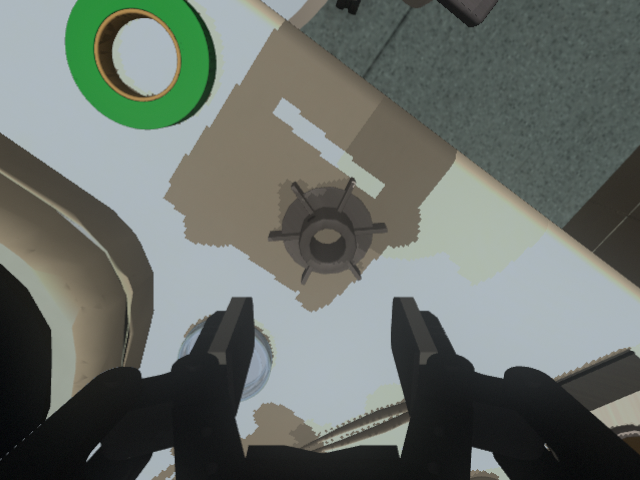

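```bash
python3 - <<'E'
from h import *
w=cap("wrist");print(atz(w,(328,240),.03));x=fitb(w,"turbine",[268,179,387,284],(.5,.05))
h=atz(w,(328,240),.03)
goal((h[0],h[1],-.011),125)
E
```

```text
[0.49379225 0.04839569 0.03      ]
turbine 1 [0.4974 0.0508] res px [-0.6 -6.1  0.6  7. ]
t 16.4 shift cm [0.68 0.29 7.19] turn [-0.001  0.001 -0.001]
```

Emit:
{"api": "play_rows", "payload": {
  "deltas": [
    [0.2, [0.4, 0.25, 2], [0, 0, 0]],
    [0.2, [0.4, 0.25, 4], [0, 0, 0]],
    [0.2, [0.4, 0.25, 6], [0, 0, 0]],
    [0.2, [0.4, 0.25, 7], [0, 0, 0]],
    [0.2, [0.4, 0.25, 7.2], [0, 0, 0]],
    [0.2, [0.4, 0.25, 7.2], [0, 0, 0]],
    [0.2, [0.4, 0.25, 7.2], [0, 0, 0]],
    [0.2, [0.4, 0.25, 7.2], [0, 0, 0]]
  ]
}}

```text
time_s: 17.2
tool_pos: [0.4968, 0.0496, -0.0107]
eef_rot: [-0.3, 0.954, -0.0, 0.001]
ft_force: [0.7, -0.2, 0.9]
finger_gap: 0.6
```

Emit:
{"api": "play_rows", "payload": {
  "deltas": [
    [-1, [0, 0, 0], [0, 0, 0]],
    [-1, [0, 0, 0], [0, 0, 0]],
    [-1, [0, 0, 0], [0, 0, 0]],
    [-1, [0, 0, 0], [0, 0, 0]],
    [-1, [0, 0, 0], [0, 0, 0]]
  ],
  "force": 30
}}

```text
time_s: 17.7
tool_pos: [0.4964, 0.0497, -0.0109]
eef_rot: [-0.3, 0.954, -0.0, 0.0]
ft_force: [-1.3, -0.2, 5.1]
finger_gap: 0.335
```

Emit:
{"api": "play_rows", "payload": {
  "deltas": [
    [-1, [0, 0, -2], [0, 0, 0]],
    [-1, [0, 0, -6], [0, 0, 0]],
    [-1, [0, 0, -10], [0, 0, 0]],
    [-1, [0, 0, -14], [0, 0, 0]],
    [-1, [0, 0, -18], [0, 0, 0]],
    [-1, [0, 0, -19], [0, 0, 0]],
    [-1, [0, 0, -19], [0, 0, 0]],
    [-1, [0, 0, -19], [0, 0, 0]]
  ]
}}

```text
time_s: 18.5
tool_pos: [0.4946, 0.0498, 0.1762]
eef_rot: [-0.3, 0.954, 0.001, -0.001]
ft_force: [0.5, 0.3, -0.3]
finger_gap: 0.334
```

Emit:
{"api": "play_rows", "payload": {
  "deltas": [
    [-1, [0, 0, 0], [0, 0, 0]],
    [-1, [0, 0, 0], [0, 0, 0]],
    [-1, [0, 0, 0], [0, 0, 0]]
  ]
}}

```text
time_s: 18.8
tool_pos: [0.4951, 0.0497, 0.1767]
eef_rot: [-0.3, 0.954, 0.001, -0.001]
ft_force: [0.5, -0.6, -0.7]
finger_gap: 0.333
```

```bash
python3 - <<'E'
from h import *
o=robot.get_obs();w=cap("wrist");save(w,"w9.png");print(o["tool_pos"],o["finger_gap"],o["ft_force"])
for d in finder.spot_in("wrist","turbine")[:2]:
    print(np.round(d["bbox"],1),d["confidence"])
E
```

```text
[0.49507287 0.04973826 0.17669844] 0.33323892435749797 [ 0.52170558 -0.55484629 -0.72886087]
[238.5 223.9 406.5 371. ] 0.66
[442.9 443.2 473.2 478.4] 0.65
```

View pics/w9.png

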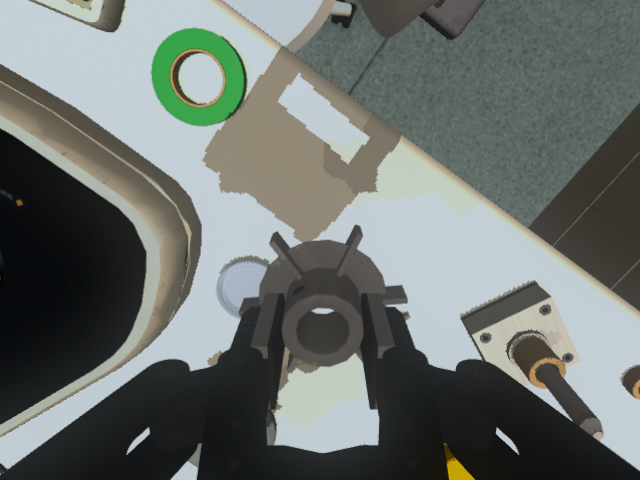

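```bash
python3 - <<'E'
from h import *
o=robot.get_obs();w=cap("wrist");T=np.eye(4);Rc=R.from_quat(o["eef_rot"]).as_matrix()
for zt in (-.041,-.035):
  for x in (-.004,-.002,0,.002,.004):
    a=np.linspace(0,6.28,60);p=proj(w,[o["tool_pos"]+Rc@[x+.015*np.cos(t),.015*np.sin(t),zt] for t in a]);print(zt,x,p.min(0).round(),p.max(0).round())
im=w["img"][280:380,270:380,::-1];cv2.imwrite("pics/w9c.png",cv2.resize(im,None,fx=5,fy=5,interpolation=2))
E
```

```text
-0.041 -0.004 [279. 299.] [365. 374.]
-0.041 -0.002 [279. 294.] [365. 369.]
-0.041 0 [279. 288.] [365. 364.]
-0.041 0.002 [278. 283.] [365. 359.]
-0.041 0.004 [278. 277.] [365. 355.]
-0.035 -0.004 [281. 291.] [363. 364.]
-0.035 -0.002 [280. 286.] [363. 359.]
-0.035 0 [280. 281.] [363. 354.]
-0.035 0.002 [280. 275.] [364. 350.]
-0.035 0.004 [280. 270.] [364. 345.]
```

View pics/w9c.png

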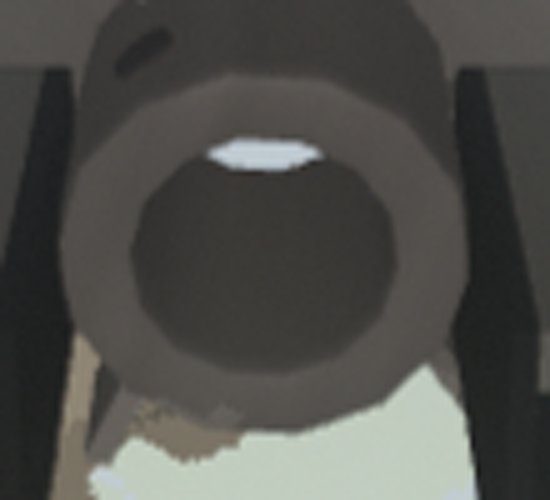

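```bash
python3 - <<'E'
from h import *
goal((.4973,.2674,.177),125)
E
```

```text
t 18.95 shift cm [-12.61  17.75   0.07] turn [ 0.001 -0.001 -0.001]
```

Emit:
{"api": "play_rows", "payload": {
  "deltas": [
    [-1, [-2, 2.8, 0], [0, 0, 0]],
    [-1, [-4.5, 6.3, 0], [0, 0, 0]],
    [-1, [-7, 9.8, 0], [0, 0, 0]],
    [-1, [-9.5, 13.3, 0], [0, 0, 0]],
    [-1, [-11.5, 16.1, 0], [0, 0, 0]],
    [-1, [-12.6, 17.75, 0], [0, 0, 0]],
    [-1, [-12.6, 17.75, 0], [0, 0, 0]],
    [-1, [-12.6, 17.75, 0], [0, 0, 0]]
  ]
}}

```text
time_s: 19.75
tool_pos: [0.4972, 0.2673, 0.1779]
eef_rot: [-0.301, 0.954, -0.0, -0.0]
ft_force: [-1.1, -0.1, 0.0]
finger_gap: 0.338
```

Emit:
{"api": "play_rows", "payload": {
  "deltas": [
    [-1, [0, 0, 0], [0, 0, 0]],
    [-1, [0, 0, 0], [0, 0, 0]],
    [-1, [0, 0, 0], [0, 0, 0]],
    [-1, [0, 0, 0], [0, 0, 0]]
  ]
}}

```text
time_s: 20.15
tool_pos: [0.4975, 0.2668, 0.1783]
eef_rot: [-0.3, 0.954, -0.0, 0.0]
ft_force: [-0.9, -1.1, -0.2]
finger_gap: 0.339
```

```bash
python3 - <<'E'
from h import *
o=robot.get_obs();print(o["tool_pos"],o["eef_rot"].round(4),o["ft_force"])
goal((.4973,.2674,.177),125)
E
```

```text
[0.49752634 0.26676547 0.17828676] [-2.999e-01  9.540e-01 -0.000e+00  1.000e-04] [-0.86085321 -1.07161489 -0.23500739]
t 20.15 shift cm [-0.02  0.06  0.13] turn [-0.     0.    -0.002]
```

Emit:
{"api": "play_rows", "payload": {
  "deltas": [
    [-1, [0, 0.05, 2], [0, 0, 0]],
    [-1, [0, 0.05, 4], [0, 0, 0]],
    [-1, [0, 0.05, 5], [0, 0, 0]],
    [-1, [0, 0.05, 6], [0, 0, 0]],
    [-1, [0, 0.05, 6.5], [0, 0, 0]],
    [-1, [0, 0.05, 7], [0, 0, 0]],
    [-1, [0, 0.05, 7], [0, 0, 0]],
    [-1, [0, 0.05, 7], [0, 0, 0]]
  ]
}}

```text
time_s: 20.95
tool_pos: [0.4974, 0.2679, 0.1087]
eef_rot: [-0.3, 0.954, 0.0, 0.0]
ft_force: [0.5, -0.4, -0.6]
finger_gap: 0.333
```

```bash
python3 - <<'E'
from h import *
o=robot.get_obs();w=cap("wrist");print(o["tool_pos"],o["ft_force"],o["moment"])
s=cap("scene")
a=cv2.resize(s["img"][262:382,230:330,::-1],None,fx=4,fy=4,interpolation=3)
b=cv2.resize(w["img"][150:390,220:420,::-1],None,fx=2,fy=2,interpolation=3)
cv2.imwrite("pics/m4.png",np.hstack([a,b]))
E
```

```text
[0.49741331 0.26792131 0.10867085] [ 0.54561319 -0.41948739 -0.5666598 ] [-0.00952327 -0.05964513  0.02200573]
```

View pics/m4.png

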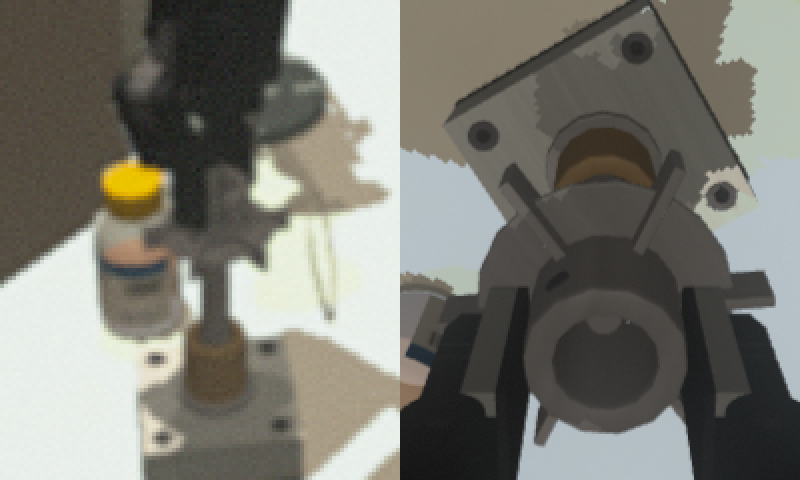

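Emit:
{"api": "play_rows", "payload": {
  "deltas": [
    [-1, [0, 0, 1.5], [0, 0, 0]],
    [-1, [0, 0, 3], [0, 0, 0]],
    [-1, [0, 0, 3.8], [0, 0, 0]],
    [-1, [0, 0, 3.8], [0, 0, 0]],
    [-1, [0, 0, 3.8], [0, 0, 0]]
  ]
}}

```text
time_s: 21.55
tool_pos: [0.4967, 0.2677, 0.0695]
eef_rot: [-0.3, 0.954, -0.0, -0.001]
ft_force: [0.0, -0.5, -0.6]
finger_gap: 0.337
```

Emit:
{"api": "play_rows", "payload": {
  "deltas": [
    [-0.1, [0, 0, 0], [0, 0, 0]],
    [0, [0, 0, 0], [0, 0, 0]],
    [0, [0, 0, 0], [0, 0, 0]],
    [0, [0, 0, 0], [0, 0, 0]],
    [0, [0, 0, 0], [0, 0, 0]]
  ]
}}

```text
time_s: 22.05
tool_pos: [0.4972, 0.2678, 0.0704]
eef_rot: [-0.3, 0.954, -0.0, 0.0]
ft_force: [-0.2, -0.1, -0.5]
finger_gap: 0.498
```

Emit:
{"api": "play_rows", "payload": {
  "deltas": [
    [0.2, [0, 0, -2], [0, 0, 0]],
    [0.2, [0, 0, -6], [0, 0, 0]],
    [0.2, [0, 0, -10], [0, 0, 0]],
    [0.2, [0, 0, -13], [0, 0, 0]],
    [0.2, [0, 0, -13], [0, 0, 0]],
    [0.2, [0, 0, -13], [0, 0, 0]],
    [0.2, [0, 0, -13], [0, 0, 0]],
    [0.2, [0, 0, -13], [0, 0, 0]]
  ]
}}

```text
time_s: 22.85
tool_pos: [0.496, 0.2674, 0.198]
eef_rot: [-0.3, 0.954, -0.0, -0.002]
ft_force: [0.0, -0.8, -1.0]
finger_gap: 0.6
```

```bash
python3 - <<'E'
from h import *
o=robot.get_obs();w=cap("wrist");print(o["tool_pos"],o["ft_force"],o["finger_gap"])
s=cap("scene");t=cap("top");save(t,"top3.png");save(s,"scene3.png");save(w,"w10.png")
a=cv2.resize(s["img"][262:382,230:330,::-1],None,fx=4,fy=4,interpolation=3)
p=proj(w,[[.502,.271,.08]])[0].astype(int);print(p)
b=cv2.resize(w["img"][p[1]-120:p[1]+120,p[0]-100:p[0]+100,::-1],(400,480),interpolation=3)
# camera head crop
e=cv2.resize(s["img"][150:240,250:350,::-1],(400,360),interpolation=3);e=cv2.copyMakeBorder(e,0,120,0,0,cv2.BORDER_CONSTANT)
cv2.imwrite("pics/m5.png",cv2.resize(np.hstack([a,b,e]),(800,320)))
for n in("scene","top","wrist"): print(n,[(np.round(d["bbox"],1),round(d["confidence"],2)) for d in finder.spot_in(n,"camera_head")[:2]])
for n in("scene","wrist"): print(n,[(np.round(d["bbox"],1),round(d["confidence"],2)) for d in finder.spot_in(n,"turbine")[:2]])
E
```

```text
[0.49597312 0.26741203 0.1980277 ] [ 0.00736026 -0.8133402  -1.02424505] 0.6000179164260144
[321 218]
scene [(array([304.8, 173.4, 322.4, 216.5]), 0.89)]
top [(array([287. , 174.2, 319.7, 223.1]), 0.73)]
wrist []
scene [(array([266.4, 331.7, 300.4, 355.5]), 0.74), (array([332.9, 296.6, 359. , 312. ]), 0.61)]
wrist [(array([273.6, 178. , 367.9, 257.7]), 0.63), (array([262.2, 138.5, 379.8, 255.5]), 0.5)]
```

View pics/m5.png

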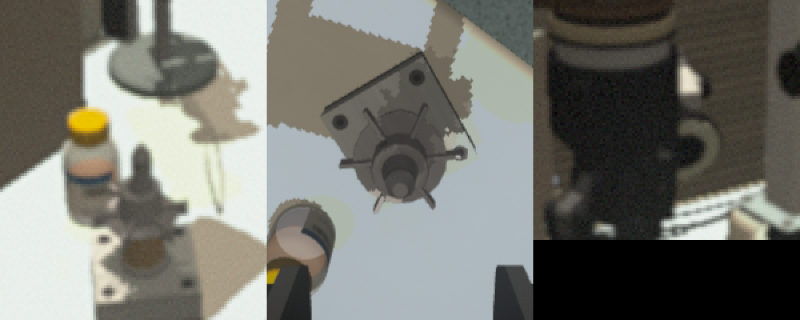

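```bash
python3 - <<'E'
from h import *
a=np.radians(-19)
goal((.44,.2,.30),71,(np.sin(.4)*np.cos(a),np.sin(.4)*np.sin(a),-np.cos(.4)))
E
```

```text
t 23.25 shift cm [ 8.56 -2.28 -9.99] turn [ 0.188 -0.37   0.929]
```

Emit:
{"api": "play_rows", "payload": {
  "deltas": [
    [1, [0, 0, -4], [0.02, -0.04, 0.1]],
    [1, [1, 0, -8], [0.05, -0.09, 0.23]],
    [1, [3, -1, -10], [0.08, -0.15, 0.36]],
    [1, [5, -2, -10], [0.1, -0.2, 0.5]],
    [1, [7, -2.3, -10], [0.13, -0.26, 0.64]],
    [1, [8.5, -2.3, -10], [0.16, -0.31, 0.78]],
    [1, [8.5, -2.3, -10], [0.19, -0.37, 0.93]],
    [1, [8.5, -2.3, -10], [0.19, -0.37, 0.93]]
  ]
}}

```text
time_s: 24.05
tool_pos: [0.4395, 0.2006, 0.3]
eef_rot: [0.162, 0.966, -0.033, 0.197]
ft_force: [1.1, -0.3, -0.6]
finger_gap: 1.001
```

Emit:
{"api": "play_rows", "payload": {
  "deltas": [
    [1, [0, 0, 0], [0, 0, 0]],
    [1, [0, 0, 0], [0, 0, 0]],
    [1, [0, 0, 0], [0, 0, 0]],
    [1, [0, 0, 0], [0, 0, 0]],
    [1, [0, 0, 0], [0, 0, 0]]
  ]
}}

```text
time_s: 24.55
tool_pos: [0.4409, 0.2001, 0.3001]
eef_rot: [0.162, 0.966, -0.034, 0.196]
ft_force: [0.3, 0.1, -0.0]
finger_gap: 0.997
```

```bash
python3 - <<'E'
from h import *
import pickle
o=robot.get_obs();w=cap("wrist");print(o["tool_pos"],o["joint_positions"].round(2));pickle.dump(w,open("w11.pkl","wb"));save(w,"w11.png")
print([(np.round(d["bbox"],1),round(d["confidence"],2)) for d in finder.spot_in("wrist","camera_head")[:2]])
s=cap("scene");t=cap("top");pickle.dump((s,t),open("st.pkl","wb"))
E
```

```text
[0.4408752  0.20008726 0.30012988] [ 0.36 -0.38  2.08 -0.28  1.14 -0.8 ]
[(array([287.1, 390.6, 370.7, 454.9]), 0.6)]
```

View pics/w11.png

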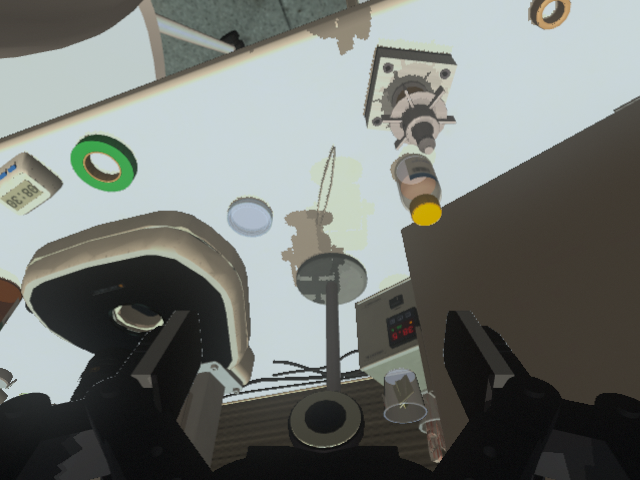

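```bash
python3 - <<'E'
from h import *
import pickle
w=pickle.load(open("w11.pkl","rb"));s,t=pickle.load(open("st.pkl","rb"))
print("base",atz(w,(331.5,279),.01))
g=cv2.cvtColor(w["img"],cv2.COLOR_RGB2GRAY)
for r in (400,410,420,430,440): print(r,g[r,280:372:3].tolist())
s1=cv2.imread("pics/scene1.png")[165:225,275:330];t1=cv2.imread("pics/top1.png")[165:232,275:330]
w1=cv2.imread("pics/w11.png")[380:460,275:375]
cv2.imwrite("pics/m6.png",np.hstack([cv2.resize(i,(266,300),interpolation=3) for i in(s1,t1,w1)]))
E
```

```text
base [0.74422199 0.11037673 0.01      ]
400 [64, 63, 64, 62, 61, 55, 54, 65, 71, 71, 70, 70, 69, 64, 59, 37, 45, 60, 61, 67, 68, 67, 67, 67, 65, 35, 48, 53, 54, 55, 54]
410 [56, 53, 54, 53, 49, 69, 68, 69, 68, 36, 31, 30, 29, 30, 29, 27, 28, 27, 27, 26, 27, 24, 66, 66, 66, 65, 66, 30, 50, 47, 45]
420 [54, 55, 56, 34, 67, 68, 67, 66, 53, 27, 26, 24, 25, 26, 23, 24, 23, 23, 21, 22, 25, 23, 65, 64, 64, 64, 66, 23, 41, 46, 43]
430 [59, 55, 54, 27, 50, 66, 64, 65, 65, 66, 65, 31, 23, 24, 22, 21, 18, 23, 21, 57, 64, 62, 64, 64, 63, 67, 18, 24, 45, 44, 51]
440 [46, 45, 45, 46, 27, 27, 20, 107, 64, 64, 64, 63, 63, 64, 63, 62, 63, 63, 64, 63, 63, 62, 110, 15, 25, 24, 23, 47, 51, 49, 50]
```

View pics/m6.png

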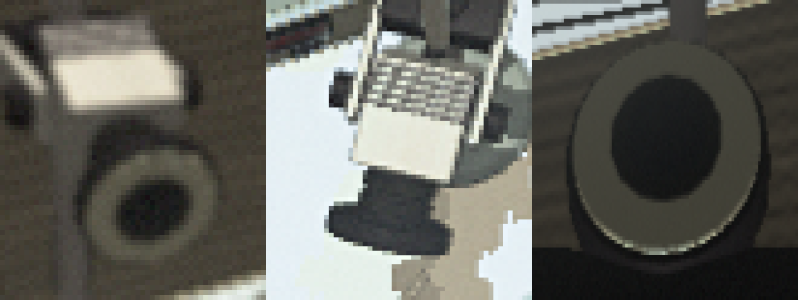

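```bash
cat > cam.py <<'E'
from h import *
import pickle
w=pickle.load(open("w11.pkl","rb"));s,t=pickle.load(open("st.pkl","rb"))
th=np.linspace(0,2*np.pi,72)
def axes(a,p):
    look=np.array([np.cos(a)*np.cos(p),np.sin(a)*np.cos(p),-np.sin(p)]);x=-look
    y=np.cross([0,0,1],x);y/=np.linalg.norm(y);return x,y,np.cross(x,y)
def bb(c,P): q=proj(c,P);return np.r_[q.min(0),q.max(0)]
def f(v,use=(1,1,1)):
    x,y,z=axes(v[3],v[4]);P=v[:3]+.031*(np.outer(np.cos(th),y)+np.outer(np.sin(th),z))
    rw=(bb(w,P)-[290.4,391.2,360,447.2]);rs=(bb(s,P)-[292.6,194,319.9,217.4]);b=bb(t,P);rt=np.array([b[0]-287.2,b[2]-313,b[3]-222.5])
    return np.r_[rw*use[0],rs*use[1],rt*use[2]*.7]
def go(use):
    r=least_squares(f,[.6,.14,.27,np.pi,.35],args=(use,),diff_step=1e-4)
    x,y,z=axes(*r.x[3:]);print(use,"C",r.x[:3].round(4),"az",r.x[3].round(3),"pitch",r.x[4].round(3),"origin",(r.x[:3]+.075*x).round(4),"view",(r.x[:3]-.105*x).round(4),"res",r.fun.round(1));return r.x
if __name__=="__main__":
    for u in((1,1,1),(1,1,0),(1,0,0),(0,1,1)): go(u)
E
python3 cam.py
```

```text
(1, 1, 1) C [0.6297 0.1386 0.2675] az 3.287 pitch 0.475 origin [0.6957 0.1482 0.3017] view [0.5372 0.125  0.2195] res [-0.9  0.   0.   0.   0.5  0.4 -1.6 -0.1 -0.9 -0.8 -0.3]
(1, 1, 0) C [0.6271 0.1397 0.2688] az 3.304 pitch 0.485 origin [0.6925 0.1504 0.3037] view [0.5354 0.1246 0.2198] res [-0.7 -0.   0.4  0.1  0.7  0.4 -1.4 -0.2 -0.  -0.   0. ]
(1, 0, 0) C [0.649  0.1323 0.2578] az 3.13 pitch 0.382 origin [0.7186 0.1315 0.2858] view [0.5516 0.1334 0.2187] res [-0.  0.  0. -0. -0.  0. -0.  0.  0.  0. -0.]
(0, 1, 1) C [0.6286 0.1372 0.2678] az 3.154 pitch 0.441 origin [0.6964 0.138  0.2998] view [0.5336 0.136  0.223 ] res [-0.   0.  -0.   0.   0.5  0.3  0.2 -0.3 -0.6 -0.3 -0.6]
```

```bash
python3 - <<'E'
from cam import *
A,B=atz(t,(290.5,185.1),.30),atz(t,(321.7,192.2),.30);d=B-A;print(A,B,"mid",(A+B)/2,"axis->look az",np.arctan2(d[0],-d[1])%(2*np.pi), np.arctan2(-d[0],d[1])%(2*np.pi))
A2,B2=atz(t,(287.8,218.1),.26),atz(t,(312,221.9),.26);d=B2-A2;print("rim az",np.arctan2(-d[0],d[1])%(2*np.pi),np.arctan2(d[0],-d[1]))
print("head box front edge: ",)
P=atz(t,(275+(354-266)/4.836,165+157/4.48),.31);Q=atz(t,(275+(462-266)/4.836,165+181/4.48),.31);d=Q-P;print(P,Q,np.arctan2(-d[0],d[1])%6.283)
for l in((.0),): 
  C=np.array([.6295,.1385]);m=((A+B)/2)[:2];print("az from pts",np.arctan2(*(C-m)[::-1])%6.283,np.linalg.norm(C-m))
E
```

```text
[0.70054978 0.15604815 0.3       ] [0.6827728  0.08395482 0.3       ] mid [0.69166129 0.12000149 0.3       ] axis->look az 6.041425290553388 2.899832636963595
rim az 2.9706969408862567 -0.1708957127035365
head box front edge: 
[0.66371144 0.14962883 0.31      ] [0.65055773 0.09862007 0.31      ] 2.8892192497927756
az from pts 2.8523492718577255 0.0648553849023325
```

```bash
python3 - <<'E'
from cam import *
def F(v,wa,use):
    x,y,z=axes(v[3],v[4]);o=proj(t,[v[:3]+.075*x])[0]-[306.1,188.7]
    return np.r_[f(v,use),o*.7,wa*(v[3]-2.885)]
for wa,use in((0,(1,1,1)),(60,(1,1,1)),(60,(1,1,0)),(60,(1,0,0)),(60,(0,1,1)),(200,(1,1,.5))):
    r=least_squares(F,[.6,.14,.27,2.9,.35],args=(wa,use),diff_step=1e-4);x=axes(*r.x[3:])[0]
    print(wa,use,r.x.round(3),"orig",(r.x[:3]+.075*x).round(3),"view",(r.x[:3]-.105*x).round(4),r.fun.round(1))
E
```

```text
0 (1, 1, 1) [0.631 0.138 0.266 2.944 0.408] orig [0.699 0.124 0.296] view [0.5369 0.1567 0.2245] [-4.  -0.1  2.5 -0.2 -1.6  0.8  0.3 -0.1 -0.7 -0.7 -1.2 -1.3 -1.9  0. ]
60 (1, 1, 1) [0.632 0.138 0.266 2.888 0.404] orig [0.698 0.121 0.295] view [0.5382 0.1621 0.2247] [-4.  -0.1  2.8 -0.2 -2.   0.9  0.4 -0.1 -0.6 -0.7 -1.1 -0.2 -1.8  0.2]
60 (1, 1, 0) [0.633 0.138 0.266 2.889 0.399] orig [0.7   0.12  0.295] view [0.5391 0.1617 0.2247] [-3.8 -0.2  2.8 -0.1 -2.1  0.9  0.2 -0.1 -0.  -0.  -0.  -0.1 -2.1  0.3]
60 (1, 0, 0) [0.635 0.137 0.265 2.886 0.4  ] orig [0.701 0.12  0.294] view [0.541  0.1617 0.2237] [-3.2 -0.1  3.  -0.4 -0.   0.  -0.   0.  -0.  -0.  -0.   0.  -2.6  0.1]
60 (0, 1, 1) [0.628 0.138 0.268 2.887 0.373] orig [0.695 0.12  0.295] view [0.5331 0.1621 0.2296] [-0.  -0.   0.   0.  -0.8  0.2  1.7 -0.1 -0.5 -0.6 -0.1  0.  -0.8  0.1]
200 (1, 1, 0.5) [0.632 0.138 0.266 2.885 0.4  ] orig [0.699 0.12  0.295] view [0.5388 0.1622 0.2248] [-3.9 -0.2  2.8 -0.1 -2.1  0.9  0.3 -0.1 -0.3 -0.4 -0.6 -0.1 -2.   0.1]
```

```bash
python3 - <<'E'
from cam import *
def F(v):
    x,y,z=axes(v[3],v[4]);P=lambda r:v[:3]+r*(np.outer(np.cos(th),y)+np.outer(np.sin(th),z))
    b=bb(t,P(.031));o=proj(t,[v[:3]+.075*x])[0]-[306.1,188.7]
    return np.r_[bb(w,P(v[5]))-[290.4,391.2,360,447.2],bb(s,P(v[5]))-[292.6,194,319.9,217.4],.5*(b[0]-287.2),.5*(b[2]-313),.5*(b[3]-222.5),o*.7,60*(v[3]-2.89)]
r=least_squares(F,[.6,.14,.27,2.9,.35,.029],diff_step=1e-4);x,y,z=axes(*r.x[3:5])
print(r.x.round(4),"orig",(r.x[:3]+.075*x).round(3),"view",(r.x[:3]-.105*x).round(4),"z",z.round(3),r.fun.round(1))
E
```

```text
[0.6261 0.14   0.2691 2.886  0.3085 0.0279] orig [0.695 0.122 0.292] view [0.5294 0.1653 0.2372] z [-0.294  0.077  0.953] [-0.4 -0.2 -0.2  0.2  0.1  0.8 -0.4 -0.6 -0.9 -1.  -0.  -0.5 -0.7 -0.2]
```

```bash
python3 - <<'E'
from cam import *
X=tri([(s,(314.3,182.6)),(t,(321.7,192.2))]);print(X,proj(s,X),proj(t,X),np.arcsin((X[2]-.2685)/.075))
# shaft seat check with turbine home, from wrist view w11
for q in("turbine","shaft"): print(q,[(np.round(d["bbox"],1),round(d["confidence"],2)) for d in finder.spot_in("wrist",q)[:2]])
a=np.linspace(0,6.28,60)
for h in (.03,.045): print(h,bb(w,np.array([[.5015+.033*np.cos(k),.2705+.033*np.sin(k),.035+h+d] for k in a for d in(0,.012)])))
print("tip",proj(w,[[.5015,.2705,.129]]))
o=robot.get_obs();print(o["time_s"])
goal((.5015,.2705,.2),125)
E
```

```text
[0.68402165 0.08338194 0.29105205] [[314.02320356 182.56911547]] [[321.90881412 192.34612299]] 0.30542021855877505
turbine []
shaft [(array([389.3,  79.1, 434.2, 152.6]), 0.77)]
0.03 [379.21703666  78.0623188  455.65939807 152.50213712]
0.045 [380.88363275  84.9856589  459.80687618 160.98089284]
tip [[428.7178186  149.96010021]]
24.85
t 24.85 shift cm [ 0.72  8.65 10.57] turn [-0.19   0.37  -0.931]
```

```bash
python3 - <<'E'
from h import *
goal((.5015,.2705,.19),75)
E
```

```text
t 24.85 shift cm [ 1.11  8.65 11.49] turn [-0.015  0.401 -0.07 ]
```

Emit:
{"api": "play_rows", "payload": {
  "deltas": [
    [0.2, [0.3, 2.5, 1], [0, 0.13, -0.02]],
    [0.2, [0.6, 5, 3.5], [-0.01, 0.26, -0.05]],
    [0.2, [0.9, 7.5, 7], [-0.015, 0.4, -0.07]],
    [0.2, [1.1, 8.6, 10], [-0.015, 0.4, -0.07]],
    [0.2, [1.1, 8.65, 11.5], [-0.015, 0.4, -0.07]],
    [0.2, [1.1, 8.65, 11.5], [-0.015, 0.4, -0.07]],
    [0.2, [1.1, 8.65, 11.5], [-0.015, 0.4, -0.07]],
    [0.2, [1.1, 8.65, 11.5], [-0.015, 0.4, -0.07]]
  ]
}}

```text
time_s: 25.65
tool_pos: [0.502, 0.2708, 0.1927]
eef_rot: [0.13, 0.991, 0.001, 0.002]
ft_force: [-0.5, -1.4, 0.1]
finger_gap: 0.596
```

Emit:
{"api": "play_rows", "payload": {
  "deltas": [
    [0.2, [0, 0, 0], [0, 0, 0]],
    [0.2, [0, 0, 0], [0, 0, 0]],
    [0.2, [0, 0, 0], [0, 0, 0]]
  ]
}}

```text
time_s: 25.95
tool_pos: [0.5017, 0.2706, 0.1909]
eef_rot: [0.131, 0.991, 0.0, 0.001]
ft_force: [-0.5, 0.1, -0.1]
finger_gap: 0.601
```

```bash
python3 - <<'E'
from h import *
o=robot.get_obs();w=cap("wrist");print(o["tool_pos"],o["finger_gap"]);save(w,"w12.png")
p=proj(w,[[.5015,.2705,.129],[.5015,.2705,.095]]);print(p)
x0,y0=int(p[0][0])-100,int(p[0][1])-100
cv2.imwrite("pics/w12c.png",cv2.resize(w["img"][y0:y0+200,x0:x0+200,::-1],(600,600),interpolation=3));print(x0,y0)
goal((.5015,.2705,.071),75)
E
```

```text
[0.50171673 0.27062788 0.19093938] 0.6009296570857715
[[318.88783926 234.64012022]
 [319.31702994 218.00269574]]
218 134
t 26.0 shift cm [ 3.000e-02 -1.000e-02  1.196e+01] turn [ 0.     0.002 -0.   ]
```

View pics/w12c.png

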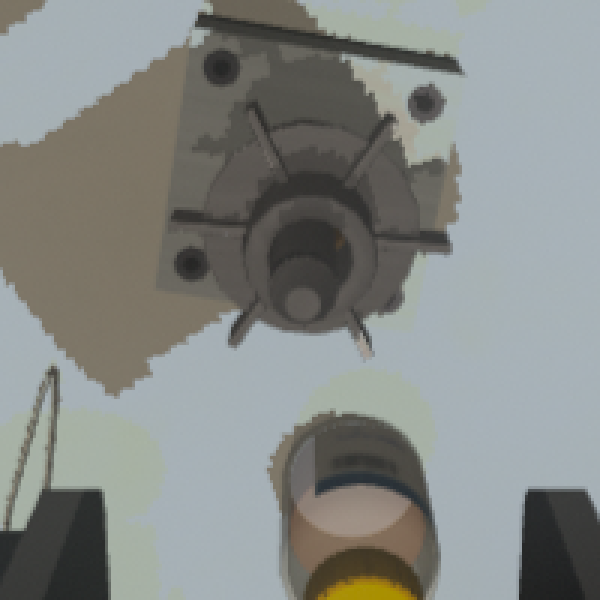

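Emit:
{"api": "play_rows", "payload": {
  "deltas": [
    [0.2, [0, 0, 3.5], [0, 0, 0]],
    [0.2, [0, 0, 6.5], [0, 0, 0]],
    [0.2, [0, 0, 9], [0, 0, 0]],
    [0.2, [0, 0, 10.5], [0, 0, 0]],
    [0.2, [0, 0, 11.3], [0, 0, 0]],
    [0.2, [0, 0, 11.8], [0, 0, 0]],
    [0.2, [0, 0, 11.8], [0, 0, 0]],
    [0.2, [0, 0, 11.8], [0, 0, 0]]
  ]
}}

```text
time_s: 26.8
tool_pos: [0.5027, 0.2707, 0.0732]
eef_rot: [0.131, 0.991, 0.0, 0.001]
ft_force: [0.3, 0.1, 0.1]
finger_gap: 0.6
```

Emit:
{"api": "play_rows", "payload": {
  "deltas": [
    [-1, [0, 0, 0], [0, 0, 0]],
    [-1, [0, 0, 0], [0, 0, 0]],
    [-1, [0, 0, 0], [0, 0, 0]],
    [-1, [0, 0, 0], [0, 0, 0]],
    [-1, [0, 0, 0], [0, 0, 0]],
    [-1, [0, 0, 0], [0, 0, 0]]
  ],
  "force": 70
}}

```text
time_s: 27.4
tool_pos: [0.5022, 0.2703, 0.0727]
eef_rot: [0.131, 0.991, -0.0, 0.001]
ft_force: [-0.6, -1.8, 5.0]
finger_gap: 0.134
```

Emit:
{"api": "play_rows", "payload": {
  "deltas": [
    [-1, [0, 0, -1.5], [0, 0, 0]],
    [-1, [0, 0, -3.5], [0, 0, 0]],
    [-1, [0, 0, -6.5], [0, 0, 0]],
    [-1, [0, 0, -9.5], [0, 0, 0]],
    [-1, [0, 0, -13], [0, 0, 0]],
    [-1, [0, 0, -15.5], [0, 0, 0]],
    [-1, [0, 0, -16.5], [0, 0, 0]],
    [-1, [0, 0, -16.5], [0, 0, 0]]
  ]
}}

```text
time_s: 28.2
tool_pos: [0.5021, 0.271, 0.2385]
eef_rot: [0.131, 0.991, 0.001, 0.002]
ft_force: [-0.6, 0.3, -2.4]
finger_gap: 0.136
```

```bash
python3 - <<'E'
from h import *
o=robot.get_obs();print(o["tool_pos"],o["finger_gap"],o["ft_force"])
goal((.5285,.165,.2386),75,(.294,-.077,-.953))
E
```

```text
[0.50213175 0.27097504 0.2384612 ] 0.1359003399449458 [-0.57384919  0.31018534 -2.38409925]
t 28.2 shift cm [-5.29 -9.55 -0.01] turn [-0.    -0.306 -0.001]
```

Emit:
{"api": "play_rows", "payload": {
  "deltas": [
    [-1, [-0.5, -1.5, 0], [0, -0.04, 0]],
    [-1, [-1.2, -3.2, 0], [0, -0.1, 0]],
    [-1, [-2.2, -5.2, 0], [0, -0.16, 0]],
    [-1, [-3.4, -7.2, 0], [0, -0.22, 0]],
    [-1, [-4.5, -8.8, 0], [0, -0.28, 0]],
    [-1, [-5.3, -9.55, 0], [0, -0.306, 0]],
    [-1, [-5.3, -9.55, 0], [0, -0.306, 0]],
    [-1, [-5.3, -9.55, 0], [0, -0.306, 0]]
  ]
}}

```text
time_s: 29.0
tool_pos: [0.5277, 0.1648, 0.2359]
eef_rot: [0.129, 0.98, -0.02, 0.15]
ft_force: [-0.2, 0.2, -1.5]
finger_gap: 0.138
```

Emit:
{"api": "play_rows", "payload": {
  "deltas": [
    [-1, [0, 0, 0], [0, 0, 0]],
    [-1, [0, 0, 0], [0, 0, 0]],
    [-1, [0, 0, 0], [0, 0, 0]],
    [-1, [0, 0, 0], [0, 0, 0]],
    [-1, [0, 0, 0], [0, 0, 0]],
    [-1, [0, 0, 0], [0, 0, 0]]
  ]
}}

```text
time_s: 29.6
tool_pos: [0.5281, 0.1646, 0.2371]
eef_rot: [0.129, 0.98, -0.02, 0.151]
ft_force: [0.3, -0.5, -1.4]
finger_gap: 0.137
```

```bash
python3 - <<'E'
from cam import *
o=robot.get_obs();print(o["tool_pos"],o["finger_gap"],o["ft_force"]);goal((.5285,.165,.2386),75,(.294,-.077,-.953))
s2=cap("scene");w2=cap("wrist");t2=cap("top")
V=np.array([.529,.165,.237]);z=np.array([-.294,.077,.953])
p=proj(s2,[V,V+.058*z,V-.065*z,V-.041*z]);print(p)
for n in("scene","top","wrist"): print(n,[(np.round(d["bbox"],1),round(d["confidence"],2)) for k in("turbine","long_sleeve") for d in finder.spot_in(n,k)[:1]])
def mk(c,sz):
    q=proj(c,[V,V-.065*z,V-.036*z])
    im=c["img"][:,:,::-1].copy();x0,y0=max(0,int(q[0][0])-sz),max(0,int(q[0][1])-sz)
    k=400/(2*sz);im=cv2.resize(im[y0:y0+2*sz,x0:x0+2*sz],(400,400),interpolation=2)
    for a in q: cv2.circle(im,tuple(int(v) for v in (a-[x0,y0])*k),4,(0,0,255),1)
    return im
cv2.imwrite("pics/m7.png",np.hstack([mk(s2,60),mk(w2,100)]))
E
```

```text
[0.52810461 0.16462155 0.23706996] 0.13728895307814926 [ 0.26170881 -0.49568914 -1.40086482]
t 29.6 shift cm [-0.07  0.05 -0.14] turn [-0.002 -0.002 -0.   ]
[[323.12895541 241.82978814]
 [327.04429798 217.74635761]
 [319.17619124 266.14410268]
 [320.58639464 257.46955301]]
scene [(array([305.7, 232.1, 340.2, 257. ]), 0.73), (array([314.2, 248.2, 327.2, 262.5]), 0.44)]
top [(array([278.6, 249.7, 302.9, 269.7]), 0.5)]
wrist [(array([251.7, 211.7, 404.3, 306.8]), 0.72)]
```

View pics/m7.png

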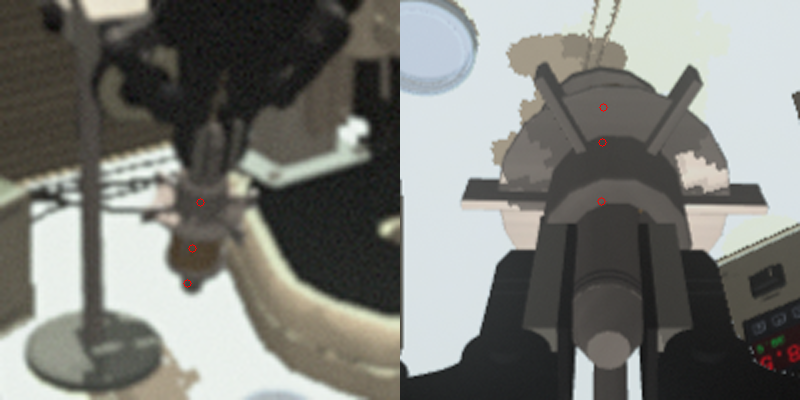

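```bash
python3 - <<'E'
from h import *
o=robot.get_obs();print(o["time_s"],o["joint_vel"].round(3),o["finger_gap"]);print(workorder.close_job())
E
```

```text
30.05 [ 0.001 -0.001 -0.001  0.001  0.001  0.001] 0.13275341107992156
the job is handed in; nothing more can be done
None
```

I built the shaft up in order, long sleeve then turbine. I lifted it out by its bare end and handed it in at about 30 s while holding it in front of the inspection camera. No verdict was reported.

**Last checks:**
- **Sleeve and turbine:** in the pictures the sleeve sits on the collar and the turbine on the sleeve. The weight felt on lifting, about 2.4 N, fits all three parts.
- **Grip:** the shaft is held with 70 N and the joints were at rest.
- **Position:** in the last scene picture the turbine's middle and the foot's end lie on the points projected from my estimated view point. The tool was within about 2 mm and 0.003 rad of the pose I was aiming for.

**What failed or disagreed:**
- **Missed first grasp:** my first grasp of the sleeve closed on nothing. Two cameras showed the fingertips ending about 28 mm short of the reported TCP. I allowed for that from then on, and the sleeve was undisturbed.
- **Moving pose readings:** the arm swings for about 0.5 s after each move, and several early measurements were up to 1 cm off. I let it settle before measuring again.
- **Camera head pose:** my first fits gave a downward tilt of about 0.40 rad, and the refined one 0.31 rad. A separate measurement of the tilt knob's height gave 0.305 rad, so I used about 0.30. The view point therefore rests on this estimate and could be off by up to about 1 cm.
- **Picture budget:** I viewed about 19 pictures against the 10 allowed.

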